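# Load the sample carrier and shut its hook-in lid

### The job

Lay every sample bottle that stands on the bench on its side in the carrier, one to each pair of rails and between their end stops (cap to either side). Then fit the loose lid: tilt it, hook its plain rear lip under the ledge at the back of the carrier, swing the front down inside the front stop so that it sits flat and centred, and finally turn the black latch a quarter turn anticlockwise (seen from above) so that it points over the lid. Leave the timer, the beaker and the tape roll where they are.

Things in the scene. Friction and masses are not known exactly. Their poses are not given: they have to be found in the camera images.
- carrier: White carrier, fixed, 296 mm long (its x, -152 to 144 mm), 130 mm wide (its y), sides open. Origin on the bench under its middle; x points to the back, away from the robot, y left, z up. Deck top 30 mm over the bench. A lid seat wall (x -120 to -112, top 86 mm high) crosses the front, a step at the same height (x 112 to 136) the back.
- front_stop (a point): Middle of the top of the front stop, a wall just in front of the seat: carrier x -128 to -120, top 98 mm over the bench, full width; 12 mm higher than the seat. Side cheeks as high stand on both ends of the seat and of the rear step, 106 mm clear between left and right, so that the lid (96 mm wide) has 5 mm either side.
- ledge (a point): Middle of the front lower edge of the ledge: carrier x = 124, 98 mm over the bench, 12 mm over the rear step. The ledge (top 106 mm) reaches 12 mm forward from the back wall (x 136 to 144). Front stop to back wall: 256 mm clear, lid 251 mm, so the lip must first go under the ledge with the front raised (about 0.2 rad fits).
- bay_1 (a point): Middle of the front pair of rails (carrier x = -56 mm), at the height of a lying bottle's axis, 62 mm over the bench. Axes as the carrier. Each pair: two 8 mm steel rods along y, 100 mm long, 20 mm apart, tops 50 mm over the bench, on grey supports 26 mm wide. Past each end a grey end stop 12 mm wide, top 58 mm high; 120 mm clear between the two.
- bay_2 (a point): The same for the middle pair of rails (x = 0).
- bay_3 (a point): The same for the rear pair of rails (x = +56 mm).
- lid_seat (a point): Where the middle of the lid's plate comes to lie: carrier x = 8 mm, y = 0, z = 88.5 mm. Axes as the carrier.
- latch (a joint): Turn of the black latch on a post at the front of the carrier (x = -140 mm, y = 0): 0 = its bar lies across, along the carrier's y, clear of the lid; 1.571 = along x, over the lid's front strip. Grows anticlockwise seen from above; stiff (0.06 N m), stays where left. Starts at 0.05 to 0.3.
- latch_grip (a point): Centre of the latch's finger grip (12 mm thick, 40 mm long, 26 mm high), on the turning axis, 122 mm over the bench, top at 136 mm. Its y axis runs along the bar, which is 64 mm long.
- lid_handle (a point): Centre of the black upright handle in the middle of the loose lid: 14 mm thick (lid x), 64 mm long (lid y), top 39 mm over the lid's underside, this point 22 mm over it. Lid: aluminium plate 251 (x) by 96 (y) by 5 mm, 0.28 to 0.44 kg, flat on the bench at first. x points to the plain rear lip; the front edge has a strip 14 mm wide, top 13 mm over the underside.
- lid_plate (a point): Centre of the lid's plate, 2.5 mm over its underside and 19.5 mm under lid_handle. Axes as the lid.
- lid_lip (a point): Middle of the lid's rear lip edge, lid x = +125.5 mm, 2.5 mm over the underside.
- bottle_1_mid (a point): Sample bottle, brown (amber) with a white screw cap, round, 30 mm diameter, 105 mm tall, about 0.12 kg, standing upright on the bench. This point is its centre, half-way up; z runs from foot to cap. A bottle may be missing from a run (given as None from the start). Behind the bottles and the lid stands the tray warmer, from x = 0.50 m on, left of y = -0.10 m, up to 120 mm high: keep the hand clear of it.
- bottle_2_mid (a point): Sample bottle, brown (amber) with a white screw cap, round, 30 mm diameter, 105 mm tall, about 0.12 kg, standing upright on the bench. This point is its centre, half-way up; z runs from foot to cap. A bottle may be missing from a run (given as None from the start). Behind the bottles and the lid stands the tray warmer, from x = 0.50 m on, left of y = -0.10 m, up to 120 mm high: keep the hand clear of it.
- bottle_3_mid (a point): Sample bottle, brown (amber) with a white screw cap, round, 30 mm diameter, 105 mm tall, about 0.12 kg, standing upright on the bench. This point is its centre, half-way up; z runs from foot to cap. A bottle may be missing from a run (given as None from the start). Behind the bottles and the lid stands the tray warmer, from x = 0.50 m on, left of y = -0.10 m, up to 120 mm high: keep the hand clear of it.
- bottle_1: The sample bottle 1 itself: origin at the centre of its foot, z to the cap.
- bottle_2: The sample bottle 2 itself: origin at the centre of its foot, z to the cap.
- bottle_3: The sample bottle 3 itself: origin at the centre of its foot, z to the cap.
- lid: The loose lid itself: origin under its centre, axes as lid_handle.
- timer: Bench timer, 72x66x21 mm, bystander; origin at its underside.
- beaker: Beaker, 69 mm wide, 83 mm high, bystander; origin at its underside.
- tape: Tape roll, 104 mm, 25 mm high, bystander; origin at its underside.
Things that resemble listed ones, but are neither listed nor needed, are in the scene too. What is shaped like the bottle_3 but blue or red is not meant.

How it is judged:
By the outcome, as a careful person would: the job done as asked, in the order asked, and still so for the second after the job is handed in, with the robot touching nothing.
Of bottle_1, bottle_2, bottle_3 only 2 to 3 are there at a start; the rules pass over those that are not, and their reading is None.
At some moment in a run one of lid may be knocked a few centimetres aside while the robot is not near it.
It also fails if it takes over 210 s, if anything falls off the work surface, if the arm or the gripper's body presses on something with over 40 N, if the wrist force passes 120 N, or if a joint passes its speed limit or range.

### The arm

A 7-joint arm with a two-finger parallel gripper is mounted at the origin on a cart in front of the work surface, level with it; the furniture and walls round the work are solid. World frame = base frame: x ahead of the robot, y to its left, z up, the work surface at z = 0. Lengths are in mm, angles in rad, forces in N, time in s.
With the tool pointing down it reaches from about 400 to 875 mm from the base axis. Payload 4.4 kg.
Tool frame: the origin (TCP) lies between the finger pads; the fingertips stand 22 mm ahead of it and the grasp point (between the pads) lies 3 mm ahead of it; z points along the fingers, y is the line along which they close (so a half turn about z gives the same grasp; the last joint's range is limited). The gripper opens to 85 mm and grips with 20 to 120 N. Pads are 22 mm wide; open, the fingers measure 114 mm over their backs; the gripper's body (76 mm by 85 mm) begins 54 mm behind the grasp point. The pads swing forward as they close: fully open they stand 13 mm farther back than shut.
Start: joints at [1.235, 0.628, 0.038, 1.517, -0.027, 0.996, -0.02], TCP at [173.277, -626.492, 253.313] pointing down, gripper open.
Joint ranges: [-3.06, 3.06], [-0.37, 2.12], [-1.25, 1.32], [0.18, 2.47], [-1.1, 4.24], [0.23, 1.98], [-2.94, 2.94]. Speed limits (rad/s): [2.57, 2.57, 3.14, 3.14, 3.14, 3.14, 3.14].

### API

Orientations are given as [roll, pitch, yaw] about the fixed x, y, z axes, in that order (R = Rz(yaw) Ry(pitch) Rx(roll)).
In Python, from cell import ctrl gives the robot as it stands.
- The arm moves only by the tool step_arm, never from a script. Its argument "plan" is a list of rows, each an object of numbers: "dx", "dy", "dz": the shift along the tool's x, y, z scaled (see below); "ax", "ay", "az": the turn, a rotation vector about the tool's x, y, z scaled (see below); "gripper": the opening, from 0 (shut) to 1 (fully open). A call has 1 to 20 rows; each row shifts and turns the commanded pose from where the row before left it, along the tool's axes as they then stand; what a row does not reach is not made up. The controller multiplies each number of a shift by 0.3 m and each number of a turn by 90 degrees. A row lasts 1/8 s, in which the tool goes at most 62.5 mm and 10.7 degrees, less where a joint would pass 70% of its speed; a pose out of reach is approached as far as the arm can. A call with a number of a shift or a turn outside -1 to 1 is refused whole. A call with a gripper value outside its range is refused whole. The fingers move at their own pace and stop on an object; the grip force is fixed at half the most. Time passes only in rows, so rows that do not move let the fingers close. It gives the time, the measured TCP pose, the force, the opening and the grip force at its end, in the units of the state.
- ctrl.read_state(): the state, without advancing time (a new reading comes with each control period).
- ctrl.get_image(name): name is "scene" or "top" or "wrist"; returns a dict with "color" (400x640x3 uint8, red, green, blue), "range_z" (400x640 float32, mm along the optical axis (not along the pixel's ray), 0 where there is no reading), "fx", "fy", "cx", "cy" (pixels), "T" (4x4, takes a point from camera to world coordinates); the wrist camera has in their place "T_tool_cam" (4x4, takes a point from camera to tool coordinates, whose origin is the TCP and whose axes are the flange's). Camera axes: x right, y down, z forward; pixel columns grow to the right and rows downward; lengths in mm; the calibration is good to about 2 mm. A picture is of the moment at which its call begins: read the wrist's pose just before it.
- ctrl.finish_job(): hands the job in; it is judged then, once.
The state is a dict: "clock": time; "qpos": joint angles; "qd": joint speeds; "tau": joint torques, N m; "eef_pos": TCP position; "tool_rot": TCP orientation; "force": force on the tool from outside, world axes, zero at the start; "torque": the same for the moment, N m; "width": finger opening in mm; "gripper_force": force on a finger pad.
Only numpy, scipy, OpenCV 4.12 (cv2) and the standard library are available. Lean on these libraries where they do the work, as an engineer would, in place of code of your own. Each camera call takes 0.05 s, during which the arm holds its last target. There are 200 camera calls.

## Working session

There is one attempt and no reset: what is moved stays moved. The work goes in short steps, Python scripts to look and compute and a tool call to move; the robot and the scene stay as the last step left them, time stands still between calls to the robot, and variables do not carry over. Pictures are saved under pics/ and viewed, at most 14 in all, crops included, and the job is handed in when it is done.

Besides the shell and the picture viewer there is one more tool, called after "Request:" as name(argument=value, ...) on one line, values as JSON. step_arm: Moves the arm, as the interface text tells. Shifts and turns lie within -1 to 1; 1 stands for 0.3 m of shift or 90 degrees of turn. Its arguments: {"type":"object","properties":{"plan":{"type":"array"}},"required":["plan"]}

```bash
ls; mkdir -p pics
cat > h.py <<'E'
import numpy as np, cv2, os
from cell import ctrl
from scipy.spatial.transform import Rotation as R
def grab(n):
    s=ctrl.read_state(); im=ctrl.get_image(n)
    if n=="wrist":
        T=np.eye(4); T[:3,:3]=R.from_euler('xyz',s['tool_rot']).as_matrix(); T[:3,3]=s['eef_pos']
        im['T']=T@np.array(im['T_tool_cam'])
    im['T']=np.array(im['T']); return im
def cloud(im):
    z=im['range_z']; v,u=np.indices(z.shape)
    p=np.stack([(u-im['cx'])/im['fx']*z,(v-im['cy'])/im['fy']*z,z],-1)
    w=p@im['T'][:3,:3].T+im['T'][:3,3]; w[z<=0]=np.nan; return w
def ray(im,u,v,h):
    d=im['T'][:3,:3]@np.array([(u-im['cx'])/im['fx'],(v-im['cy'])/im['fy'],1]); o=im['T'][:3,3]
    return o+d*(h-o[2])/d[2]
def save(im,n,crop=None,k=1):
    c=im['color'][...,::-1]
    if crop: x0,y0,x1,y1=crop; c=c[y0:y1,x0:x1]
    cv2.imwrite('pics/'+n+'.png',cv2.resize(c,None,fx=k,fy=k,interpolation=cv2.INTER_CUBIC))
E
python3 - <<'E'
from h import *
for n in("scene","top"):
    im=grab(n); save(im,n+"0"); np.save('/tmp/'+n,im,allow_pickle=True); print(n,im['fx'],im['cx'],im['cy'],im['T'].round(3).tolist())
print(ctrl.read_state())
E
```

```text
pics
scene 439.14570315121335 317.13039857836833 200.9760498297268 [[0.042, 0.508, -0.86, 1735.828], [0.999, -0.03, 0.031, -47.571], [-0.01, -0.861, -0.509, 816.792], [0.0, 0.0, 0.0, 1.0]]
top 427.95545410543707 312.40799044589244 202.8019127790645 [[-0.368, -0.89, 0.268, 63.027], [-0.93, 0.35, -0.114, 175.269], [0.008, -0.291, -0.957, 1772.382], [0.0, 0.0, 0.0, 1.0]]
{'clock': 0.1, 'qpos': array([ 1.23525251,  0.62927816,  0.03843759,  1.51830278, -0.02699283,
        0.99631368, -0.02000329]), 'qd': array([-0.00163773, -0.00153135,  0.0001066 , -0.00296933,  0.00025941,
        0.00083003, -0.00153272]), 'tau': array([ 3.22872002e-03, -5.64534473e+01,  1.23053335e+00, -1.93974280e+01,
        1.12710972e-02,  5.41206129e-03,  1.26304445e-05]), 'eef_pos': array([ 173.09971698, -625.95880191,  252.45387741]), 'tool_rot': array([-3.13980861e+00,  2.21834526e-05,  2.69749462e-01]), 'force': array([ 0.8787518 , -0.34892254, -0.13207944]), 'torque': array([-0.03283175, -0.00749486, -0.02654992]), 'gripper_force': 0.0, 'width': 85.6719769814368}
```

View pics/scene0.png

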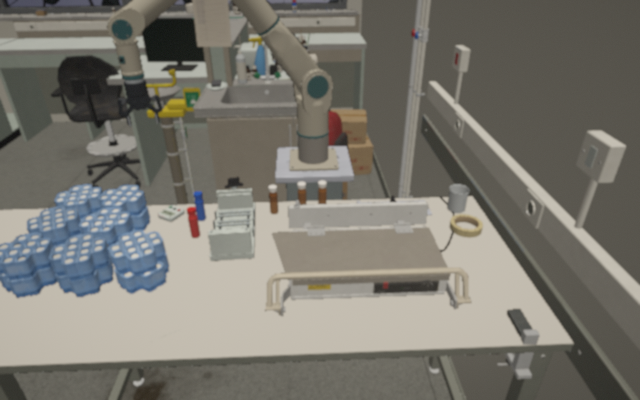

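View pics/top0.png

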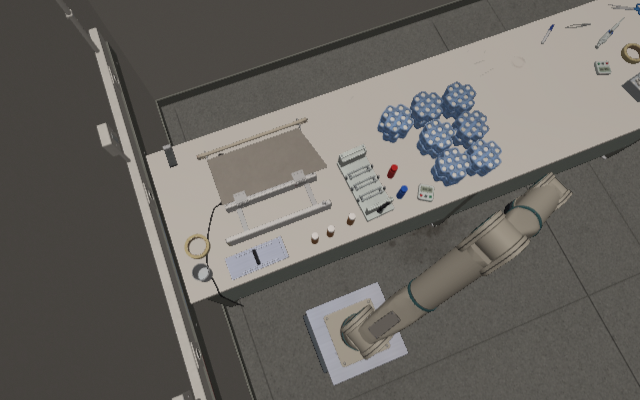

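The scene view shows three amber bottles with white caps at (273,198), (302,192), (322,192), with red (194,222) and blue (200,205) decoys. In the top view the bottles are at (315,238), (331,231), (351,219), the lid is at (257,258) with its dark handle, and the carrier is at (365,183) with its latch near (385,207).

Run:
```python
from h import *
im=np.load('/tmp/top.npy',allow_pickle=True).item(); w=cloud(im); c=im['color'].astype(int)
def at(n,u,v): print(n,w[v,u].round(0), ray(im,u,v,0).round(0))
for n,u,v in[('b',315,238),('b',331,231),('b',351,219),('lid',257,258),('latch',385,207),('ledge',352,154),('front',378,212),('timer',426,193),('red',392,171),('blue',402,192),('beaker',202,272),('tape',197,246),('warm',310,182)]: at(n,u,v)
# lid mask: height 3..20mm region
m=(w[...,2]>-5)&(w[...,2]<45); 
sub=np.zeros(m.shape,np.uint8); sub[230:285,215:300]=1
mm=((c[...,2]>c[...,0]+8)&(sub>0)).astype(np.uint8); mm=cv2.morphologyEx(mm,cv2.MORPH_CLOSE,np.ones((5,5)))
cn=max(cv2.findContours(mm,0,2)[0],key=cv2.contourArea); 
pts=np.array([ray(im,*p[0],5)[:2] for p in cn],np.float32); r=cv2.minAreaRect(pts); print('lid',r,cv2.boxPoints(r).round(0).tolist())
hm=((c.sum(-1)<150)&(sub>0)).astype(np.uint8); 
cn=max(cv2.findContours(hm,0,2)[0],key=cv2.contourArea); print('handle',cv2.minAreaRect(np.array([ray(im,*p[0],39)[:2] for p in cn],np.float32)))
cv2.imwrite('pics/topz.png',cv2.resize(im['color'][130:290,180:440,::-1],None,fx=3,fy=3,interpolation=2))
```

```text
b [390.  20. 106.] [411.  11.   0.]
b [392. -49. 112.] [415. -64.   0.]
b [ 413. -146.   93.] [ 432. -164.    0.]
lid [412. 264.  44.] [421. 267.   0.]
latch [ 406. -292.  104.] [ 427. -321.    0.]
ledge [ 675. -263.   89.] [ 708. -286.    0.]
front [ 413. -278.   23.] [ 418. -284.    0.]
timer [ 414. -504.   27.] [ 420. -515.    0.]
red [nan nan nan] [ 568. -419.    0.]
blue [ 443. -390.   88.] [ 462. -419.    0.]
beaker [448. 495.   6.] [449. 496.   0.]
tape [560. 483.   3.] [561. 483.   0.]
warm [650. -61.   9.] [653. -62.   0.]
lid ((423.6233215332031, 267.76715087890625), (93.67396545410156, 246.6356964111328), 1.0024694204330444) [[375.0, 390.0], [379.0, 144.0], [473.0, 145.0], [468.0, 392.0]]
handle ((420.4241638183594, 267.0343933105469), (59.42977523803711, 10.45363712310791), 1.984663724899292)
```

View pics/topz.png

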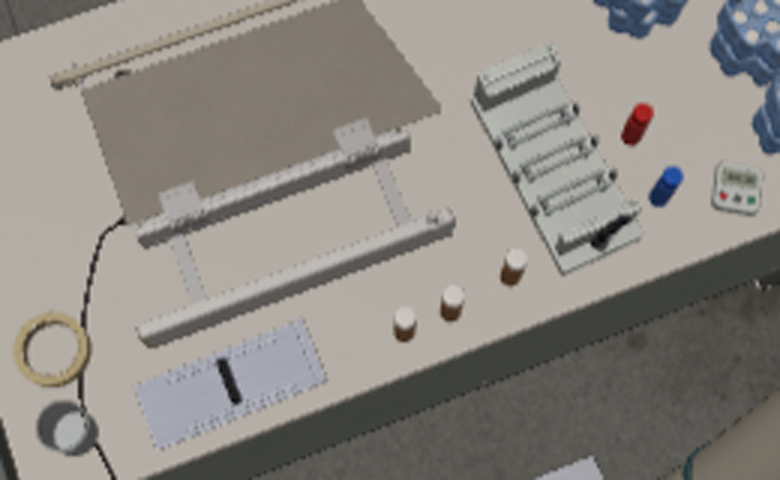

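```bash
cat >> h.py <<'E'
def to(p,rpy=None,rot_first=True):
    """print rows (tool units) from the current pose to p (+ rpy): turn first, then shift"""
    s=ctrl.read_state(); R0=R.from_euler('xyz',s['tool_rot']); R1=R0 if rpy is None else R.from_euler('xyz',rpy)
    rv=(R0.inv()*R1).as_rotvec(degrees=True); n=int(np.ceil(np.linalg.norm(rv)/10.5)); Ru=R1 if rot_first else R0
    d=Ru.inv().apply(np.array(p)-s['eef_pos']); m=int(np.ceil(np.linalg.norm(d)/60))
    print('turn deg',rv.round(1),'rows',n,(rv/90/max(n,1)).round(4),'| shift mm',d.round(1),'rows',m,(d/300/max(m,1)).round(4))
E
python3 - <<'E'
from h import *
im=grab('wrist'); print(np.array(im['T_tool_cam']).round(3).tolist(),im['fx'],im['cx'],im['cy'])
to([480,-290,420],[np.pi,0,0])
E
```

```text
[[0.001, -0.958, -0.285, 73.612], [1.0, 0.001, -0.001, 1.304], [0.001, -0.285, 0.958, -120.219], [0.0, 0.0, 0.0, 1.0]] 342.9009314894783 319.45561051484367 196.5781881503908
turn deg [-0.1  0.  15.5] rows 2 [-0.0004  0.0001  0.0859] | shift mm [ 306.8 -336.1 -167.4] rows 9 [ 0.1136 -0.1245 -0.062 ]
```

Request:
step_arm(plan=[{"az":0.086},{"az":0.086},{"dz":-0.19},{"dz":-0.19},{"dz":-0.18},{"dx":0.128,"dy":-0.14},{"dx":0.128,"dy":-0.14},{"dx":0.128,"dy":-0.14},{"dx":0.128,"dy":-0.14},{"dx":0.128,"dy":-0.14},{"dx":0.128,"dy":-0.14},{"dx":0.128,"dy":-0.14},{"dx":0.128,"dy":-0.14},{},{},{}])

```text
invalid input
```

Run:
```python
from h import *
im=grab('wrist'); save(im,'w1'); np.save('/tmp/w1',im,allow_pickle=True); print(ctrl.read_state()['qpos'])
```

```text
[ 1.2351847   0.62898161  0.03845597  1.51798545 -0.02700666  0.99631353
 -0.0199972 ]
```

View pics/w1.png

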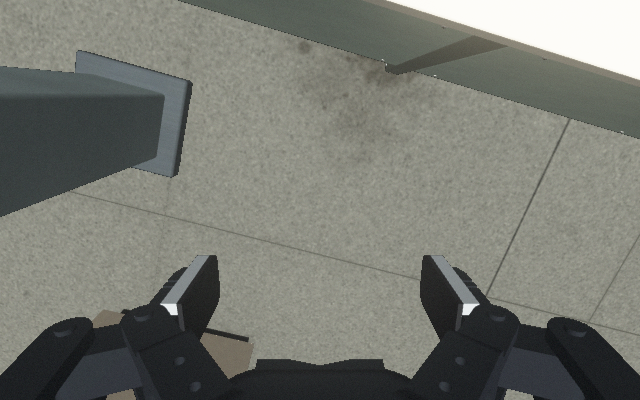

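The move was refused, so the picture only shows floor and the open fingers. Rows probably need every key.

Request:
step_arm(plan=[{"dx":0,"dy":0,"dz":-0.19,"ax":0,"ay":0,"az":0.086,"gripper":1},{"dx":0,"dy":0,"dz":-0.19,"ax":0,"ay":0,"az":0.086,"gripper":1},{"dx":0,"dy":0,"dz":-0.18,"ax":0,"ay":0,"az":0,"gripper":1},{"dx":0.128,"dy":-0.14,"dz":0,"ax":0,"ay":0,"az":0,"gripper":1},{"dx":0.128,"dy":-0.14,"dz":0,"ax":0,"ay":0,"az":0,"gripper":1},{"dx":0.128,"dy":-0.14,"dz":0,"ax":0,"ay":0,"az":0,"gripper":1},{"dx":0.128,"dy":-0.14,"dz":0,"ax":0,"ay":0,"az":0,"gripper":1},{"dx":0.128,"dy":-0.14,"dz":0,"ax":0,"ay":0,"az":0,"gripper":1},{"dx":0.128,"dy":-0.14,"dz":0,"ax":0,"ay":0,"az":0,"gripper":1},{"dx":0.128,"dy":-0.14,"dz":0,"ax":0,"ay":0,"az":0,"gripper":1},{"dx":0.128,"dy":-0.14,"dz":0,"ax":0,"ay":0,"az":0,"gripper":1},{"dx":0,"dy":0,"dz":0,"ax":0,"ay":0,"az":0,"gripper":1},{"dx":0,"dy":0,"dz":0,"ax":0,"ay":0,"az":0,"gripper":1},{"dx":0,"dy":0,"dz":0,"ax":0,"ay":0,"az":0,"gripper":1}])

```text
clock: 1.95
eef_pos: [479.4, -292.2, 421.3]
tool_rot: [3.141, 0.001, -0.003]
force: [-0.3, -0.9, -1.0]
width: 85.3
gripper_force: 0.0
```

Run:
```python
from h import *
im=grab('wrist'); save(im,'w2'); np.save('/tmp/w2',im,allow_pickle=True); print(ctrl.read_state()['qpos'])
```

```text
[ 0.49111962  0.35637219  0.00824237  1.50900023 -0.00229239  1.27629367
 -1.0745843 ]
```

View pics/w2.png

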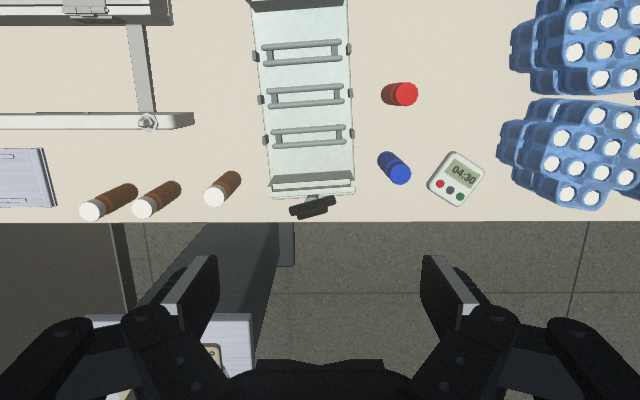

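The wrist view shows the carrier with three pairs of rails at (302,52), (306,95), (309,136) and the front wall and black latch at (313,207). The amber bottles have caps at (92,209), (145,205), (214,195). The blue (394,168) and red (400,94) decoys are to the right, and the lid's front end with its strip is at (40,178).

```bash
cat > m.py <<'E'
from h import *
import sys
im=np.load('/tmp/w2.npy',allow_pickle=True).item(); w=cloud(im); c=im['color'].astype(int)
v,u=np.indices(w.shape[:2]); box=lambda a,b,x,y:(u>=a)&(u<x)&(v>=b)&(v<y)
print('bench z',np.nanmedian(w[150:180,470:500,2]) , np.nanmedian(w[150:170,220:255,2]))
# caps
m=(c.min(-1)>185)&(w[...,2]>85)&box(70,170,245,222)
n,l,st,ce=cv2.connectedComponentsWithStats(m.astype(np.uint8))
for i in range(1,n):
    if st[i,4]>150:
        h=np.nanpercentile(w[l==i][:,2],[50,90,98]); cn=cv2.findContours((l==i).astype(np.uint8),0,2)[0][0]
        (cu,cv_),r=cv2.minEnclosingCircle(cn); print('cap',cu,cv_,r,h.round(1),ray(im,cu,cv_,105).round(1), 'cloud',np.nanmedian(w[l==i],0).round(1))
br=(c[...,0]>c[...,2]+25)&box(70,165,250,222)&(w[...,2]>15)&(w[...,2]<80)
n,l,st,ce=cv2.connectedComponentsWithStats(br.astype(np.uint8))
from scipy.optimize import least_squares
for i in range(1,n):
    if st[i,4]>100:
        p=w[l==i]; f=least_squares(lambda q:np.hypot(p[:,0]-q[0],p[:,1]-q[1])-15,p[:,:2].mean(0),loss='soft_l1'); print('body',f.x.round(1),np.std(f.fun).round(2))
# rails
L=[]
for k,(a,b) in enumerate([(120,150),(80,110),(35,70)]):
    m=box(255,a,356,b)&(w[...,2]>42)&(w[...,2]<54); p=w[m]
    y=p[:,1]; q=p[(abs(y-np.median(y))<46)]
    r=cv2.minAreaRect(q[:,:2].astype(np.float32)); t=np.polyfit(q[:,1],q[:,0],1); print('rail',k+1,len(q),r,'z95',np.percentile(q[:,2],95).round(1),'x(y=-270)',np.polyval(t,-270).round(1))
for nm,(lo,hi),b in [('deck',(25,35),box(240,10,370,190)),('fstop',(92,103),box(255,170,365,205)),('stops',(54.5,60),box(250,20,360,150)),('grip',(128,140),box(280,190,345,222))]:
    m=b&(w[...,2]>lo)&(w[...,2]<hi); p=w[m]; print(nm,len(p),np.median(p[:,2]).round(1),cv2.minAreaRect(p[:,:2].astype(np.float32)),p.mean(0).round(1))
E
python3 m.py
```

```text
bench z -0.25380793966098736 -0.30263597111405716
cap 213.5 196.5 10.700567245483398 [104.8 105.7 106.4] [ 423.5 -152.1  105. ] cloud [ 422.9 -151.8  104.8]
cap 141.1666717529297 208.44444274902344 10.456501960754395 [104.7 105.7 106.2] [407.  -53.5 105. ] cloud [406.4 -53.2 104.7]
cap 88.87735748291016 211.28302001953125 10.76608657836914 [104.8 105.9 106.6] [403.1  17.5 105. ] cloud [403.3  18.  104.8]
body [ 422.5 -151.3] 0.68
body [406.1 -52.6] 0.74
body [402.3  18.5] 0.82
rail 1 800 ((495.28485107421875, -276.56512451171875), (27.98904800415039, 93.1747055053711), 4.007575511932373) z95 50.7 x(y=-270) 495.3
rail 2 882 ((551.2008666992188, -273.21112060546875), (28.00004005432129, 92.85313415527344), 3.825136423110962) z95 50.7 x(y=-270) 551.2
rail 3 981 ((607.068603515625, -269.7565002441406), (27.94082260131836, 92.83246612548828), 3.798651933670044) z95 50.7 x(y=-270) 607.0
deck 11531 29.6 ((545.93359375, -273.5614013671875), (241.70074462890625, 130.0594482421875), 3.9286177158355713) [ 557.6 -272.6   29.6]
fstop 661 97.4 ((427.94781494140625, -281.274658203125), (23.738529205322266, 117.4019775390625), 3.8800854682922363) [ 428.4 -281.8   97.4]
stops 217 57.4 ((551.1931762695312, -273.11383056640625), (123.38594818115234, 129.2339630126953), 4.010969161987305) [ 555.3 -275.5   57.4]
grip 316 135.0 ((412.0655517578125, -282.95477294921875), (12.226705551147461, 39.398460388183594), 17.431840896606445) [ 413.  -282.9  134.5]
```

```bash
cat >> h.py <<'E'
YAW=3.9
def tilt(t): # tool with closing axis along carrier x, tilted t deg about carrier x (t<0: comes from +y)
    return (R.from_euler('z',YAW,degrees=True)*R.from_euler('x',t,degrees=True)*R.from_euler('xyz',[np.pi,0,np.pi/2])).as_euler('xyz')
E
python3 - <<'E'
from h import *
to([402.5,130,200],tilt(-45),False)
z=R.from_euler('xyz',tilt(-45)).as_matrix()[:,2]; print(z)
E
```

```text
turn deg [-36.7 -34.2 -88.7] rows 10 [-0.0408 -0.038  -0.0986] | shift mm [ -78.3 -421.9  221.2] rows 9 [-0.029  -0.1563  0.0819]
[ 0.04809407 -0.70546932 -0.70710678]
```

Request:
step_arm(plan=[{"dx":-0.033,"dy":-0.176,"dz":0.05,"ax":0,"ay":0,"az":0,"gripper":1},{"dx":-0.033,"dy":-0.176,"dz":0.05,"ax":0,"ay":0,"az":0,"gripper":1},{"dx":-0.033,"dy":-0.176,"dz":0.05,"ax":0,"ay":0,"az":0,"gripper":1},{"dx":-0.033,"dy":-0.176,"dz":0.05,"ax":0,"ay":0,"az":0,"gripper":1},{"dx":-0.033,"dy":-0.176,"dz":0.05,"ax":0,"ay":0,"az":0,"gripper":1},{"dx":-0.033,"dy":-0.176,"dz":0.05,"ax":0,"ay":0,"az":0,"gripper":1},{"dx":-0.033,"dy":-0.176,"dz":0.05,"ax":0,"ay":0,"az":0,"gripper":1},{"dx":-0.033,"dy":-0.176,"dz":0.05,"ax":0,"ay":0,"az":0,"gripper":1},{"dx":0,"dy":0,"dz":0,"ax":-0.041,"ay":-0.038,"az":-0.0986,"gripper":1},{"dx":0,"dy":0,"dz":0,"ax":-0.041,"ay":-0.038,"az":-0.0986,"gripper":1},{"dx":0,"dy":0,"dz":0,"ax":-0.041,"ay":-0.038,"az":-0.0986,"gripper":1},{"dx":0,"dy":0,"dz":0,"ax":-0.041,"ay":-0.038,"az":-0.0986,"gripper":1},{"dx":0,"dy":0,"dz":0,"ax":-0.041,"ay":-0.038,"az":-0.0986,"gripper":1},{"dx":0,"dy":0,"dz":0,"ax":-0.041,"ay":-0.038,"az":-0.0986,"gripper":1},{"dx":0,"dy":0,"dz":0,"ax":-0.041,"ay":-0.038,"az":-0.0986,"gripper":1},{"dx":0,"dy":0,"dz":0,"ax":-0.041,"ay":-0.038,"az":-0.0986,"gripper":1},{"dx":0,"dy":0,"dz":0,"ax":-0.041,"ay":-0.038,"az":-0.0986,"gripper":1},{"dx":0,"dy":0,"dz":0,"ax":-0.041,"ay":-0.038,"az":-0.0986,"gripper":1},{"dx":0,"dy":0,"dz":0,"ax":0,"ay":0,"az":0,"gripper":1},{"dx":0,"dy":0,"dz":0,"ax":0,"ay":0,"az":0,"gripper":1}])

```text
clock: 4.5
eef_pos: [402.1, 131.1, 301.6]
tool_rot: [3.137, 0.786, 1.635]
force: [-0.0, -1.0, 0.7]
width: 85.5
gripper_force: 0.0
```

Run:
```python
from h import *
print(ctrl.read_state()['qpos'])
z=R.from_euler('xyz',tilt(-45)).as_matrix()[:,2]
g=np.array([402.5,18.3,56])-3*z
to(g-90*z,tilt(-45)); to(g,tilt(-45))
```

```text
[-0.49641831  0.55415276 -0.46176345  1.8969625   0.68641722  1.49620372
 -1.2394395 ]
turn deg [ 0.1  0.  -0.2] rows 1 [ 0.0013  0.0004 -0.0019] | shift mm [ 94.   -7.3 160.2] rows 4 [ 0.0784 -0.0061  0.1335]
turn deg [ 0.1  0.  -0.2] rows 1 [ 0.0013  0.0004 -0.0019] | shift mm [ 94.   -7.3 250.2] rows 5 [ 0.0627 -0.0049  0.1668]
```

Request:
step_arm(plan=[{"dx":0.078,"dy":-0.006,"dz":0.133,"ax":0,"ay":0,"az":0,"gripper":1},{"dx":0.078,"dy":-0.006,"dz":0.133,"ax":0,"ay":0,"az":0,"gripper":1},{"dx":0.078,"dy":-0.006,"dz":0.133,"ax":0,"ay":0,"az":0,"gripper":1},{"dx":0.079,"dy":-0.006,"dz":0.135,"ax":0,"ay":0,"az":0,"gripper":1},{"dx":0,"dy":0,"dz":0,"ax":0,"ay":0,"az":0,"gripper":1},{"dx":0,"dy":0,"dz":0.06,"ax":0,"ay":0,"az":0,"gripper":1},{"dx":0,"dy":0,"dz":0.06,"ax":0,"ay":0,"az":0,"gripper":1},{"dx":0,"dy":0,"dz":0.06,"ax":0,"ay":0,"az":0,"gripper":1},{"dx":0,"dy":0,"dz":0.06,"ax":0,"ay":0,"az":0,"gripper":1},{"dx":0,"dy":0,"dz":0.06,"ax":0,"ay":0,"az":0,"gripper":1},{"dx":0,"dy":0,"dz":0,"ax":0,"ay":0,"az":0,"gripper":1},{"dx":0,"dy":0,"dz":0,"ax":0,"ay":0,"az":0,"gripper":1}])

```text
clock: 6.0
eef_pos: [403.1, 21.2, 58.6]
tool_rot: [3.138, 0.786, 1.64]
force: [-0.4, -0.0, 0.4]
width: 85.1
gripper_force: 0.0
```

Run:
```python
from h import *
print(ctrl.read_state()['qpos'])
z=R.from_euler('xyz',tilt(-45)).as_matrix()[:,2]
g=np.array([402.5,18.3,56])-3*z
to(g,tilt(-45)); im=grab('wrist'); save(im,'w3')
```

```text
[-0.43990948  0.94168134 -0.2944888   2.17524991  1.09448988  1.01518097
 -1.6708664 ]
turn deg [0.3 0.  0. ] rows 1 [0.0029 0.0004 0.0006] | shift mm [-0.2 -0.8  0.8] rows 1 [-0.0006 -0.0026  0.0027]
```

View pics/w3.png

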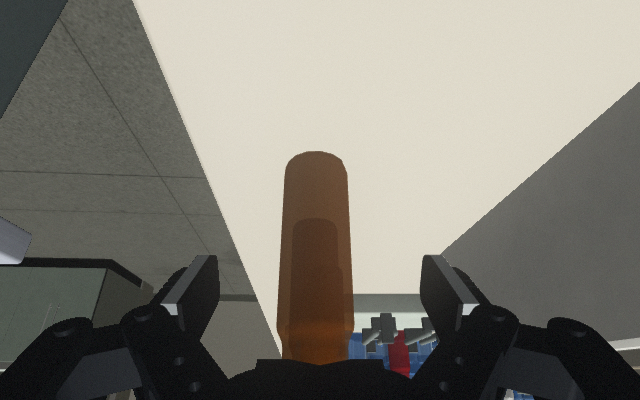

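The amber bottle stands centred between the open fingers (about (317,260)). I close and lift.

Request:
step_arm(plan=[{"dx":0,"dy":0,"dz":0,"ax":0,"ay":0,"az":0,"gripper":0},{"dx":0,"dy":0,"dz":0,"ax":0,"ay":0,"az":0,"gripper":0},{"dx":0,"dy":0,"dz":0,"ax":0,"ay":0,"az":0,"gripper":0},{"dx":0,"dy":0,"dz":0,"ax":0,"ay":0,"az":0,"gripper":0},{"dx":0,"dy":0,"dz":0,"ax":0,"ay":0,"az":0,"gripper":0},{"dx":0,"dy":0,"dz":0,"ax":0,"ay":0,"az":0,"gripper":0},{"dx":-0.06,"dy":0,"dz":-0.06,"ax":0,"ay":0,"az":0,"gripper":0},{"dx":-0.12,"dy":0,"dz":-0.12,"ax":0,"ay":0,"az":0,"gripper":0},{"dx":-0.12,"dy":0,"dz":-0.12,"ax":0,"ay":0,"az":0,"gripper":0},{"dx":-0.12,"dy":0,"dz":-0.12,"ax":0,"ay":0,"az":0,"gripper":0},{"dx":0,"dy":0,"dz":0,"ax":0,"ay":0,"az":0,"gripper":0}])

```text
clock: 7.42
eef_pos: [403.4, 21.6, 238.5]
tool_rot: [3.131, 0.784, 1.635]
force: [0.1, 0.0, -2.1]
width: 28.3
gripper_force: 59.5
```

Run:
```python
from h import *
z=R.from_euler('xyz',tilt(45)).as_matrix()[:,2]; y=np.array([-np.sin(.068),np.cos(.068),0])
g=np.array([607.1,-269.8,62])-3.5*y-3*z; print(g)
to([g[0],g[1],250],tilt(45),False); to([g[0],g[1],g[2]+60],tilt(45))
```

```text
[ 607.48209884 -275.40831907   64.12132034]
turn deg [ 0.5 89.9  0.2] rows 9 [0.0006 0.111  0.0003] | shift mm [-227.2  182.5  212.2] rows 7 [-0.1082  0.0869  0.1011]
turn deg [ 0.5 89.9  0.2] rows 9 [0.0006 0.111  0.0003] | shift mm [-300.2  183.4 -138.4] rows 7 [-0.1429  0.0873 -0.0659]
```

Request:
step_arm(plan=[{"dx":-0.108,"dy":0.087,"dz":0.101,"ax":0,"ay":0,"az":0,"gripper":0},{"dx":-0.108,"dy":0.087,"dz":0.101,"ax":0,"ay":0,"az":0,"gripper":0},{"dx":-0.108,"dy":0.087,"dz":0.101,"ax":0,"ay":0,"az":0,"gripper":0},{"dx":-0.108,"dy":0.087,"dz":0.101,"ax":0,"ay":0,"az":0,"gripper":0},{"dx":-0.108,"dy":0.087,"dz":0.101,"ax":0,"ay":0,"az":0,"gripper":0},{"dx":-0.108,"dy":0.087,"dz":0.101,"ax":0,"ay":0,"az":0,"gripper":0},{"dx":-0.108,"dy":0.087,"dz":0.101,"ax":0,"ay":0,"az":0,"gripper":0},{"dx":0,"dy":0,"dz":0,"ax":0,"ay":0.111,"az":0,"gripper":0},{"dx":0,"dy":0,"dz":0,"ax":0,"ay":0.111,"az":0,"gripper":0},{"dx":0,"dy":0,"dz":0,"ax":0,"ay":0.111,"az":0,"gripper":0},{"dx":0,"dy":0,"dz":0,"ax":0,"ay":0.111,"az":0,"gripper":0},{"dx":0,"dy":0,"dz":0,"ax":0,"ay":0.111,"az":0,"gripper":0},{"dx":0,"dy":0,"dz":0,"ax":0,"ay":0.111,"az":0,"gripper":0},{"dx":0,"dy":0,"dz":0,"ax":0,"ay":0.111,"az":0,"gripper":0},{"dx":0,"dy":0,"dz":0,"ax":0,"ay":0.111,"az":0,"gripper":0},{"dx":0,"dy":0,"dz":0,"ax":0,"ay":0.111,"az":0,"gripper":0},{"dx":0,"dy":0,"dz":0,"ax":0,"ay":0,"az":0,"gripper":0},{"dx":0,"dy":0,"dz":0,"ax":0,"ay":0,"az":0,"gripper":0}])

```text
clock: 9.68
eef_pos: [607.1, -274.0, 247.0]
tool_rot: [3.14, -0.782, 1.645]
force: [-0.3, 0.8, -1.0]
width: 28.6
gripper_force: 59.5
```

```bash
cat >> h.py <<'E'
CX=np.array([np.cos(.068),np.sin(.068),0]); CY=np.array([-np.sin(.068),np.cos(.068),0])
BAY={1:[495.3,-276.5,62],2:[551.2,-273.2,62],3:[607.1,-269.8,62]}
def place(b,off=3.5,up=0):
    z=R.from_euler('xyz',tilt(45)).as_matrix()[:,2]; g=np.array(BAY[b])-off*CY-3*z; g[2]+=up; return g
def grasp(x,y,h=56,back=0):
    z=R.from_euler('xyz',tilt(-45)).as_matrix()[:,2]; return np.array([x,y,h])-(3+back)*z
E
python3 - <<'E'
from h import *
print(ctrl.read_state()['qpos'])
to(place(3,up=40),tilt(45)); to(place(3),tilt(45)); im=grab('wrist'); save(im,'w4')
w=cloud(im); c=im['color'].astype(int); m=(c[...,0]>c[...,2]+25)&(im['range_z']<350)&(im['range_z']>0); print(m.sum()); p=w[m]; print(p.mean(0),p.min(0),p.max(0))
mc=np.linalg.svd(p-p.mean(0),full_matrices=False)[2][0]; print('axis',mc)
E
```

```text
[ 0.95379668  1.0734761  -0.80576649  1.05601402 -0.01025495  1.56634986
  0.42841125]
turn deg [-0.2  0.2  0.3] rows 1 [-0.0019  0.0023  0.0029] | shift mm [-102.1    0.3  100. ] rows 3 [-0.1134  0.0003  0.1111]
turn deg [-0.2  0.2  0.3] rows 1 [-0.0019  0.0023  0.0029] | shift mm [-130.4    0.3  128.3] rows 4 [-0.1086  0.0002  0.1069]
15306
[ 620.29823065 -253.73690957  244.30085813] [ 411.24430137 -304.74990896   28.12721595] [917.27214782 -45.99388568 291.26773341]
axis [-0.78932568 -0.49660594  0.36103672]
```

View pics/w4.png

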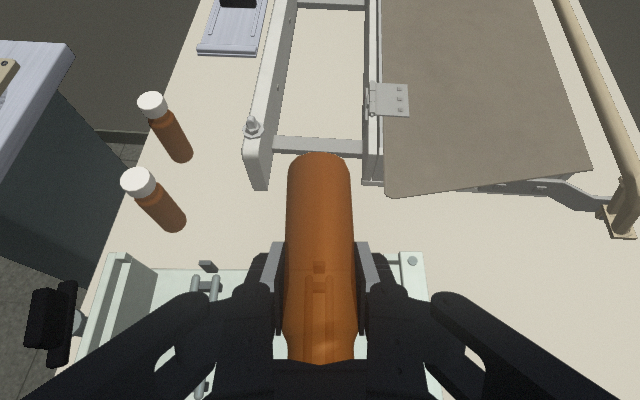

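The bottle is held straight and lying level over the bays at (320,260). The warmer is to the right of the gripper and clear. I lower it.

Request:
step_arm(plan=[{"dx":-0.113,"dy":0,"dz":0.111,"ax":0,"ay":0,"az":0.003,"gripper":0},{"dx":-0.113,"dy":0,"dz":0.111,"ax":0,"ay":0,"az":0,"gripper":0},{"dx":-0.113,"dy":0,"dz":0.111,"ax":0,"ay":0,"az":0,"gripper":0},{"dx":-0.03,"dy":0,"dz":0.03,"ax":0,"ay":0,"az":0,"gripper":0},{"dx":-0.03,"dy":0,"dz":0.03,"ax":0,"ay":0,"az":0,"gripper":0},{"dx":-0.03,"dy":0,"dz":0.03,"ax":0,"ay":0,"az":0,"gripper":0},{"dx":0,"dy":0,"dz":0,"ax":0,"ay":0,"az":0,"gripper":0},{"dx":0,"dy":0,"dz":0,"ax":0,"ay":0,"az":0,"gripper":0}])

```text
clock: 10.72
eef_pos: [607.3, -275.9, 68.1]
tool_rot: [-3.141, -0.784, 1.641]
force: [-0.8, 4.4, 1.6]
width: 28.8
gripper_force: 59.7
```

Run:
```python
from h import *
to(place(3),tilt(45))
```

```text
turn deg [-0.1  0.1  0.1] rows 1 [-0.0014  0.0008  0.0008] | shift mm [-2.5  0.3  3.1] rows 1 [-0.0082  0.0008  0.0104]
```

Request:
step_arm(plan=[{"dx":-0.004,"dy":0,"dz":0.005,"ax":0,"ay":0,"az":0,"gripper":0},{"dx":-0.003,"dy":0,"dz":0.004,"ax":0,"ay":0,"az":0,"gripper":0},{"dx":0,"dy":0,"dz":0,"ax":0,"ay":0,"az":0,"gripper":0}])

```text
clock: 11.1
eef_pos: [607.5, -275.2, 67.0]
tool_rot: [3.14, -0.786, 1.643]
force: [-3.5, 4.7, 10.3]
width: 28.6
gripper_force: 60.1
```

Request:
step_arm(plan=[{"dx":0,"dy":0,"dz":0,"ax":0,"ay":0,"az":0,"gripper":0.47},{"dx":0,"dy":0,"dz":0,"ax":0,"ay":0,"az":0,"gripper":0.47},{"dx":0,"dy":0,"dz":0,"ax":0,"ay":0,"az":0,"gripper":0.47},{"dx":0,"dy":0,"dz":-0.05,"ax":0,"ay":0,"az":0,"gripper":0.47},{"dx":0,"dy":0,"dz":-0.1,"ax":0,"ay":0,"az":0,"gripper":0.47},{"dx":0,"dy":0,"dz":-0.15,"ax":0,"ay":0,"az":0,"gripper":0.47},{"dx":0.13,"dy":0,"dz":-0.13,"ax":0,"ay":0,"az":0,"gripper":0.47},{"dx":0.13,"dy":0,"dz":-0.13,"ax":0,"ay":0,"az":0,"gripper":0.47},{"dx":0,"dy":0,"dz":0,"ax":0,"ay":0,"az":0,"gripper":0.47},{"dx":0,"dy":0,"dz":0,"ax":0,"ay":0,"az":0,"gripper":0.47}])

```text
clock: 12.35
eef_pos: [611.4, -340.8, 237.2]
tool_rot: [-3.139, -0.78, 1.636]
force: [-0.7, 0.5, -0.4]
width: 40.5
gripper_force: 0.0
```

```bash
cat > chk.py <<'E'
from h import *
import sys
im=grab('wrist'); save(im,sys.argv[1])
w=cloud(im); c=im['color'].astype(int); m=(c[...,0]>c[...,2]+25)&(w[...,2]>40)&(w[...,2]<85)
rel=w-np.array([551.2,-273.2,0]); a=rel@CX; b=rel@CY; m&=(abs(a)<90)&(abs(b)<70)
for k,x in((1,-56),(2,0),(3,56)):
    q=m&(abs(a-x)<22)
    if q.sum()>50: print('bay',k,q.sum(),'cx',a[q].mean().round(1),'y range',np.percentile(b[q],[1,99]).round(1),'ztop',np.percentile(w[q][:,2],97).round(1))
E
python3 chk.py w5
python3 - <<'E'
from h import *
to(grasp(406.2,-52.9,back=100),tilt(-45)); print(grasp(406.2,-52.9,back=100))
E
```

```text
bay 3 2656 cx 56.0 y range [-35.9  48.9] ztop 77.1
turn deg [ -0.2 -89.8  -0. ] rows 9 [-0.0003 -0.1108 -0.    ] | shift mm [ 340.1 -184.8 -188.3] rows 8 [ 0.1417 -0.077  -0.0784]
[401.24631045  19.76333986 128.83199846]
```

Request:
step_arm(plan=[{"dx":0,"dy":0,"dz":0,"ax":0,"ay":-0.111,"az":0,"gripper":0.47},{"dx":0,"dy":0,"dz":0,"ax":0,"ay":-0.111,"az":0,"gripper":0.47},{"dx":0,"dy":0,"dz":0,"ax":0,"ay":-0.111,"az":0,"gripper":0.47},{"dx":0,"dy":0,"dz":0,"ax":0,"ay":-0.111,"az":0,"gripper":0.47},{"dx":0,"dy":0,"dz":0,"ax":0,"ay":-0.111,"az":0,"gripper":0.47},{"dx":0,"dy":0,"dz":0,"ax":0,"ay":-0.111,"az":0,"gripper":0.47},{"dx":0,"dy":0,"dz":0,"ax":0,"ay":-0.111,"az":0,"gripper":0.47},{"dx":0,"dy":0,"dz":0,"ax":0,"ay":-0.111,"az":0,"gripper":0.47},{"dx":0,"dy":0,"dz":0,"ax":0,"ay":-0.111,"az":0,"gripper":0.47},{"dx":0.142,"dy":-0.077,"dz":-0.078,"ax":0,"ay":0,"az":0,"gripper":1},{"dx":0.142,"dy":-0.077,"dz":-0.078,"ax":0,"ay":0,"az":0,"gripper":1},{"dx":0.142,"dy":-0.077,"dz":-0.078,"ax":0,"ay":0,"az":0,"gripper":1},{"dx":0.142,"dy":-0.077,"dz":-0.078,"ax":0,"ay":0,"az":0,"gripper":1},{"dx":0.142,"dy":-0.077,"dz":-0.078,"ax":0,"ay":0,"az":0,"gripper":1},{"dx":0.142,"dy":-0.077,"dz":-0.078,"ax":0,"ay":0,"az":0,"gripper":1},{"dx":0.142,"dy":-0.077,"dz":-0.078,"ax":0,"ay":0,"az":0,"gripper":1},{"dx":0.142,"dy":-0.077,"dz":-0.078,"ax":0,"ay":0,"az":0,"gripper":1},{"dx":0,"dy":0,"dz":0,"ax":0,"ay":0,"az":0,"gripper":1},{"dx":0,"dy":0,"dz":0,"ax":0,"ay":0,"az":0,"gripper":1}])

```text
clock: 14.78
eef_pos: [401.3, 19.0, 128.3]
tool_rot: [-3.137, 0.788, 1.642]
force: [0.5, -0.5, 0.3]
width: 85.9
gripper_force: 0.0
```

Run:
```python
from h import *
to(grasp(406.2,-52.9),tilt(-45))
im=grab('wrist'); w=cloud(im); c=im['color'].astype(int); m=(c[...,0]>c[...,2]+25)&(w[...,2]>15)&(w[...,2]<80)&(abs(w[...,1]+53)<40)&(abs(w[...,0]-406)<40); p=w[m]
from scipy.optimize import least_squares
print(m.sum(),least_squares(lambda q:np.hypot(p[:,0]-q[0],p[:,1]-q[1])-15,[406,-53.],loss='soft_l1').x)
```

```text
turn deg [-0.1  0.2  0.1] rows 1 [-0.0012  0.0019  0.0016] | shift mm [ 0.1  0.  99.1] rows 2 [0.0002 0.     0.1652]
3687 [406.53748211 -53.58961941]
```

Consistent. Grasp and lift bottle 2.

Request:
step_arm(plan=[{"dx":0,"dy":0,"dz":0.066,"ax":0,"ay":0,"az":0,"gripper":1},{"dx":0,"dy":0,"dz":0.066,"ax":0,"ay":0,"az":0,"gripper":1},{"dx":0,"dy":0,"dz":0.066,"ax":0,"ay":0,"az":0,"gripper":1},{"dx":0,"dy":0,"dz":0.066,"ax":0,"ay":0,"az":0,"gripper":1},{"dx":0,"dy":0,"dz":0.066,"ax":0,"ay":0,"az":0,"gripper":1},{"dx":0,"dy":0,"dz":0,"ax":0,"ay":0,"az":0,"gripper":1},{"dx":0,"dy":0,"dz":0,"ax":0,"ay":0,"az":0,"gripper":0},{"dx":0,"dy":0,"dz":0,"ax":0,"ay":0,"az":0,"gripper":0},{"dx":0,"dy":0,"dz":0,"ax":0,"ay":0,"az":0,"gripper":0},{"dx":0,"dy":0,"dz":0,"ax":0,"ay":0,"az":0,"gripper":0},{"dx":0,"dy":0,"dz":0,"ax":0,"ay":0,"az":0,"gripper":0},{"dx":0,"dy":0,"dz":0,"ax":0,"ay":0,"az":0,"gripper":0},{"dx":-0.06,"dy":0,"dz":-0.06,"ax":0,"ay":0,"az":0,"gripper":0},{"dx":-0.12,"dy":0,"dz":-0.12,"ax":0,"ay":0,"az":0,"gripper":0},{"dx":-0.12,"dy":0,"dz":-0.12,"ax":0,"ay":0,"az":0,"gripper":0},{"dx":-0.12,"dy":0,"dz":-0.12,"ax":0,"ay":0,"az":0,"gripper":0},{"dx":0,"dy":0,"dz":0,"ax":0,"ay":0,"az":0,"gripper":0}])

```text
clock: 16.95
eef_pos: [407.3, -49.4, 239.2]
tool_rot: [3.135, 0.784, 1.634]
force: [-0.2, 0.7, -1.8]
width: 28.3
gripper_force: 59.7
```

Run:
```python
from h import *
g=place(2,off=0); g[2]=240; to(g,tilt(45),False)
```

```text
turn deg [ 0.3 89.9 -0. ] rows 9 [ 0.0004  0.111  -0.    ] | shift mm [-166.6  128.4  165.9] rows 5 [-0.1111  0.0856  0.1106]
```

Request:
step_arm(plan=[{"dx":-0.111,"dy":0.0856,"dz":0.1106,"ax":0,"ay":0,"az":0,"gripper":0},{"dx":-0.111,"dy":0.0856,"dz":0.1106,"ax":0,"ay":0,"az":0,"gripper":0},{"dx":-0.111,"dy":0.0856,"dz":0.1106,"ax":0,"ay":0,"az":0,"gripper":0},{"dx":-0.111,"dy":0.0856,"dz":0.1106,"ax":0,"ay":0,"az":0,"gripper":0},{"dx":-0.111,"dy":0.0856,"dz":0.1106,"ax":0,"ay":0,"az":0,"gripper":0},{"dx":0,"dy":0,"dz":0,"ax":0,"ay":0.111,"az":0,"gripper":0},{"dx":0,"dy":0,"dz":0,"ax":0,"ay":0.111,"az":0,"gripper":0},{"dx":0,"dy":0,"dz":0,"ax":0,"ay":0.111,"az":0,"gripper":0},{"dx":0,"dy":0,"dz":0,"ax":0,"ay":0.111,"az":0,"gripper":0},{"dx":0,"dy":0,"dz":0,"ax":0,"ay":0.111,"az":0,"gripper":0},{"dx":0,"dy":0,"dz":0,"ax":0,"ay":0.111,"az":0,"gripper":0},{"dx":0,"dy":0,"dz":0,"ax":0,"ay":0.111,"az":0,"gripper":0},{"dx":0,"dy":0,"dz":0,"ax":0,"ay":0.111,"az":0,"gripper":0},{"dx":0,"dy":0,"dz":0,"ax":0,"ay":0.111,"az":0,"gripper":0},{"dx":0,"dy":0,"dz":0,"ax":0,"ay":0,"az":0,"gripper":0},{"dx":0,"dy":0,"dz":0,"ax":0,"ay":0,"az":0,"gripper":0}])

```text
clock: 18.95
eef_pos: [550.8, -274.0, 237.2]
tool_rot: [-3.138, -0.782, 1.639]
force: [-0.2, 0.3, -0.3]
width: 28.5
gripper_force: 59.6
```

Run:
```python
from h import *
to(place(2,off=0,up=6),tilt(45))
```

```text
turn deg [-0.2  0.2 -0. ] rows 1 [-0.0019  0.0023 -0.0001] | shift mm [-119.     0.5  117.2] rows 3 [-0.1323  0.0006  0.1302]
```

Request:
step_arm(plan=[{"dx":-0.105,"dy":0,"dz":0.105,"ax":0,"ay":0,"az":0,"gripper":0},{"dx":-0.105,"dy":0.001,"dz":0.105,"ax":0,"ay":0,"az":0,"gripper":0},{"dx":-0.105,"dy":0,"dz":0.105,"ax":0,"ay":0,"az":0,"gripper":0},{"dx":-0.03,"dy":0,"dz":0.03,"ax":0,"ay":0,"az":0,"gripper":0},{"dx":-0.03,"dy":0,"dz":0.03,"ax":0,"ay":0,"az":0,"gripper":0},{"dx":-0.022,"dy":0,"dz":0.016,"ax":0,"ay":0,"az":0,"gripper":0},{"dx":-0.005,"dy":0,"dz":0.005,"ax":0,"ay":0,"az":0,"gripper":0},{"dx":0,"dy":0,"dz":0,"ax":0,"ay":0,"az":0,"gripper":0}])

```text
clock: 19.95
eef_pos: [551.0, -277.5, 68.8]
tool_rot: [-3.14, -0.782, 1.638]
force: [0.2, 0.4, -1.2]
width: 28.5
gripper_force: 59.7
```

Request:
step_arm(plan=[{"dx":0,"dy":0,"dz":0.01,"ax":0,"ay":0,"az":0,"gripper":0},{"dx":-0.002,"dy":0,"dz":0.002,"ax":0,"ay":0,"az":0,"gripper":0},{"dx":0,"dy":0,"dz":0,"ax":0,"ay":0,"az":0,"gripper":0}])

```text
clock: 20.32
eef_pos: [550.5, -274.9, 65.5]
tool_rot: [-3.139, -0.783, 1.638]
force: [-0.7, 0.8, -1.3]
width: 28.5
gripper_force: 59.7
```

Request:
step_arm(plan=[{"dx":-0.003,"dy":0.001,"dz":0.003,"ax":0,"ay":0,"az":0,"gripper":0},{"dx":0,"dy":0,"dz":0,"ax":0,"ay":0,"az":0,"gripper":0},{"dx":0,"dy":0,"dz":0,"ax":0,"ay":0,"az":0,"gripper":0.45},{"dx":0,"dy":0,"dz":0,"ax":0,"ay":0,"az":0,"gripper":0.45},{"dx":0,"dy":0,"dz":0,"ax":0,"ay":0,"az":0,"gripper":0.45},{"dx":0,"dy":0,"dz":-0.05,"ax":0,"ay":0,"az":0,"gripper":0.45},{"dx":0,"dy":0,"dz":-0.1,"ax":0,"ay":0,"az":0,"gripper":0.45},{"dx":0,"dy":0,"dz":-0.15,"ax":0,"ay":0,"az":0,"gripper":0.45},{"dx":0.13,"dy":0,"dz":-0.13,"ax":0,"ay":0,"az":0,"gripper":0.45},{"dx":0.13,"dy":0,"dz":-0.13,"ax":0,"ay":0,"az":0,"gripper":0.45},{"dx":0,"dy":0,"dz":0,"ax":0,"ay":0,"az":0,"gripper":0.45},{"dx":0,"dy":0,"dz":0,"ax":0,"ay":0,"az":0,"gripper":0.45}])

```text
clock: 21.82
eef_pos: [555.3, -338.7, 238.2]
tool_rot: [-3.139, -0.781, 1.637]
force: [-0.2, 0.8, -1.3]
width: 38.4
gripper_force: 0.0
```

```bash
python3 chk.py w6
python3 - <<'E'
from h import *
to(grasp(422.7,-151.8,back=100),tilt(-45)); print(grasp(422.7,-151.8,back=100))
E
```

```text
bay 2 2689 cx -0.3 y range [-31.4  53.6] ztop 77.3
bay 3 1195 cx 55.4 y range [ 3.3 50.1] ztop 77.3
turn deg [ -0.2 -89.8   0. ] rows 9 [-0.0003 -0.1109  0.    ] | shift mm [ 266.2 -119.2 -112.9] rows 6 [ 0.1479 -0.0662 -0.0627]
[417.74631045 -79.13666014 128.83199846]
```

Request:
step_arm(plan=[{"dx":0,"dy":0,"dz":0,"ax":0,"ay":-0.111,"az":0,"gripper":0.47},{"dx":0,"dy":0,"dz":0,"ax":0,"ay":-0.111,"az":0,"gripper":0.47},{"dx":0,"dy":0,"dz":0,"ax":0,"ay":-0.111,"az":0,"gripper":0.47},{"dx":0,"dy":0,"dz":0,"ax":0,"ay":-0.111,"az":0,"gripper":0.47},{"dx":0,"dy":0,"dz":0,"ax":0,"ay":-0.111,"az":0,"gripper":0.47},{"dx":0,"dy":0,"dz":0,"ax":0,"ay":-0.111,"az":0,"gripper":0.47},{"dx":0,"dy":0,"dz":0,"ax":0,"ay":-0.111,"az":0,"gripper":0.47},{"dx":0,"dy":0,"dz":0,"ax":0,"ay":-0.111,"az":0,"gripper":0.47},{"dx":0,"dy":0,"dz":0,"ax":0,"ay":-0.111,"az":0,"gripper":0.47},{"dx":0.148,"dy":-0.066,"dz":-0.063,"ax":0,"ay":0,"az":0,"gripper":1},{"dx":0.148,"dy":-0.066,"dz":-0.063,"ax":0,"ay":0,"az":0,"gripper":1},{"dx":0.148,"dy":-0.066,"dz":-0.063,"ax":0,"ay":0,"az":0,"gripper":1},{"dx":0.148,"dy":-0.066,"dz":-0.063,"ax":0,"ay":0,"az":0,"gripper":1},{"dx":0.148,"dy":-0.066,"dz":-0.063,"ax":0,"ay":0,"az":0,"gripper":1},{"dx":0.148,"dy":-0.066,"dz":-0.063,"ax":0,"ay":0,"az":0,"gripper":1},{"dx":0,"dy":0,"dz":0,"ax":0,"ay":0,"az":0,"gripper":1},{"dx":0,"dy":0,"dz":0,"ax":0,"ay":0,"az":0,"gripper":1}])

```text
clock: 24.0
eef_pos: [418.3, -79.3, 129.6]
tool_rot: [-3.137, 0.788, 1.642]
force: [0.4, -0.4, -0.0]
width: 85.7
gripper_force: 0.0
```

Run:
```python
from h import *
to(grasp(422.7,-151.8),tilt(-45))
im=grab('wrist'); w=cloud(im); c=im['color'].astype(int); m=(c[...,0]>c[...,2]+25)&(w[...,2]>15)&(w[...,2]<80)&(abs(w[...,1]+152)<40)&(abs(w[...,0]-423)<40); p=w[m]
from scipy.optimize import least_squares
print(m.sum(),least_squares(lambda q:np.hypot(p[:,0]-q[0],p[:,1]-q[1])-15,[423,-152.],loss='soft_l1').x)
```

```text
turn deg [-0.1  0.2  0.1] rows 1 [-0.0012  0.002   0.0016] | shift mm [  0.7  -0.5 100.4] rows 2 [ 0.0011 -0.0009  0.1673]
3639 [ 422.93201816 -152.29324048]
```

Request:
step_arm(plan=[{"dx":0,"dy":0,"dz":0.067,"ax":0,"ay":0,"az":0,"gripper":1},{"dx":0,"dy":0,"dz":0.067,"ax":0,"ay":0,"az":0,"gripper":1},{"dx":0,"dy":0,"dz":0.067,"ax":0,"ay":0,"az":0,"gripper":1},{"dx":0,"dy":0,"dz":0.067,"ax":0,"ay":0,"az":0,"gripper":1},{"dx":0,"dy":0,"dz":0.067,"ax":0,"ay":0,"az":0,"gripper":1},{"dx":0,"dy":0,"dz":0,"ax":0,"ay":0,"az":0,"gripper":1},{"dx":0,"dy":0,"dz":0,"ax":0,"ay":0,"az":0,"gripper":0},{"dx":0,"dy":0,"dz":0,"ax":0,"ay":0,"az":0,"gripper":0},{"dx":0,"dy":0,"dz":0,"ax":0,"ay":0,"az":0,"gripper":0},{"dx":0,"dy":0,"dz":0,"ax":0,"ay":0,"az":0,"gripper":0},{"dx":0,"dy":0,"dz":0,"ax":0,"ay":0,"az":0,"gripper":0},{"dx":0,"dy":0,"dz":0,"ax":0,"ay":0,"az":0,"gripper":0},{"dx":-0.06,"dy":0,"dz":-0.06,"ax":0,"ay":0,"az":0,"gripper":0},{"dx":-0.12,"dy":0,"dz":-0.12,"ax":0,"ay":0,"az":0,"gripper":0},{"dx":-0.12,"dy":0,"dz":-0.12,"ax":0,"ay":0,"az":0,"gripper":0},{"dx":-0.12,"dy":0,"dz":-0.12,"ax":0,"ay":0,"az":0,"gripper":0},{"dx":0,"dy":0,"dz":0,"ax":0,"ay":0,"az":0,"gripper":0}])

```text
clock: 26.18
eef_pos: [424.3, -149.1, 239.4]
tool_rot: [3.134, 0.785, 1.633]
force: [0.1, 0.3, -1.5]
width: 29.2
gripper_force: 59.3
```

Run:
```python
from h import *
g=place(1,off=2); g[2]=240; to(g,tilt(45),False)
```

```text
turn deg [ 0.3 90.  -0. ] rows 9 [ 0.0004  0.1111 -0.    ] | shift mm [-96.5  62.2  95.9] rows 3 [-0.1072  0.0691  0.1066]
```

Request:
step_arm(plan=[{"dx":-0.107,"dy":0.069,"dz":0.107,"ax":0,"ay":0,"az":0,"gripper":0},{"dx":-0.107,"dy":0.069,"dz":0.107,"ax":0,"ay":0,"az":0,"gripper":0},{"dx":-0.107,"dy":0.069,"dz":0.107,"ax":0,"ay":0,"az":0,"gripper":0},{"dx":0,"dy":0,"dz":0,"ax":0,"ay":0.111,"az":0,"gripper":0},{"dx":0,"dy":0,"dz":0,"ax":0,"ay":0.111,"az":0,"gripper":0},{"dx":0,"dy":0,"dz":0,"ax":0,"ay":0.111,"az":0,"gripper":0},{"dx":0,"dy":0,"dz":0,"ax":0,"ay":0.111,"az":0,"gripper":0},{"dx":0,"dy":0,"dz":0,"ax":0,"ay":0.111,"az":0,"gripper":0},{"dx":0,"dy":0,"dz":0,"ax":0,"ay":0.111,"az":0,"gripper":0},{"dx":0,"dy":0,"dz":0,"ax":0,"ay":0.111,"az":0,"gripper":0},{"dx":0,"dy":0,"dz":0,"ax":0,"ay":0.111,"az":0,"gripper":0},{"dx":0,"dy":0,"dz":0,"ax":0,"ay":0.111,"az":0,"gripper":0},{"dx":0,"dy":0,"dz":0,"ax":0,"ay":0,"az":0,"gripper":0},{"dx":0,"dy":0,"dz":0,"ax":0,"ay":0,"az":0,"gripper":0}])

```text
clock: 27.92
eef_pos: [494.0, -279.7, 235.7]
tool_rot: [-3.133, -0.759, 1.633]
force: [0.1, 0.5, -0.9]
width: 28.8
gripper_force: 59.3
```

Run:
```python
from h import *
to(place(1,off=2,up=3),tilt(45))
```

```text
turn deg [-0.2  1.5 -0.3] rows 1 [-0.0027  0.0166 -0.0029] | shift mm [-120.     1.6  118.5] rows 3 [-0.1333  0.0017  0.1317]
```

Request:
step_arm(plan=[{"dx":0,"dy":0.005,"dz":0,"ax":-0.002,"ay":0.016,"az":-0.002,"gripper":0},{"dx":-0.105,"dy":0,"dz":0.105,"ax":0,"ay":0,"az":0,"gripper":0},{"dx":-0.105,"dy":0,"dz":0.105,"ax":0,"ay":0,"az":0,"gripper":0},{"dx":-0.105,"dy":0,"dz":0.105,"ax":0,"ay":0,"az":0,"gripper":0},{"dx":-0.03,"dy":0,"dz":0.03,"ax":0,"ay":0,"az":0,"gripper":0},{"dx":-0.03,"dy":0,"dz":0.03,"ax":0,"ay":0,"az":0,"gripper":0},{"dx":-0.015,"dy":0,"dz":0.015,"ax":0,"ay":0,"az":0,"gripper":0},{"dx":0,"dy":0,"dz":0,"ax":0,"ay":0,"az":0,"gripper":0},{"dx":0,"dy":0,"dz":0,"ax":0,"ay":0,"az":0,"gripper":0}])

```text
clock: 29.05
eef_pos: [495.6, -281.4, 71.6]
tool_rot: [3.141, -0.784, 1.637]
force: [0.0, -0.8, -1.2]
width: 28.4
gripper_force: 59.3
```

Run:
```python
from h import *
to(place(1,off=2,up=1),tilt(45))
```

```text
turn deg [ 0.1  0.1 -0.1] rows 1 [ 0.0008  0.0008 -0.0007] | shift mm [-4.  -0.   5.1] rows 1 [-0.0135 -0.      0.017 ]
```

Request:
step_arm(plan=[{"dx":-0.007,"dy":0,"dz":0.009,"ax":0,"ay":0,"az":0,"gripper":0},{"dx":-0.006,"dy":0,"dz":0.008,"ax":0,"ay":0,"az":0,"gripper":0},{"dx":0,"dy":0,"dz":0,"ax":0,"ay":0,"az":0,"gripper":0}])

```text
clock: 29.42
eef_pos: [494.8, -279.7, 64.8]
tool_rot: [-3.139, -0.786, 1.636]
force: [-1.7, 0.1, 2.6]
width: 28.9
gripper_force: 59.5
```

Request:
step_arm(plan=[{"dx":0,"dy":0,"dz":0,"ax":0,"ay":0,"az":0,"gripper":0.45},{"dx":0,"dy":0,"dz":0,"ax":0,"ay":0,"az":0,"gripper":0.45},{"dx":0,"dy":0,"dz":0,"ax":0,"ay":0,"az":0,"gripper":0.45},{"dx":0,"dy":0,"dz":-0.05,"ax":0,"ay":0,"az":0,"gripper":0.45},{"dx":0,"dy":0,"dz":-0.1,"ax":0,"ay":0,"az":0,"gripper":0.45},{"dx":0,"dy":0,"dz":-0.15,"ax":0,"ay":0,"az":0,"gripper":0.45},{"dx":0.13,"dy":0,"dz":-0.13,"ax":0,"ay":0,"az":0,"gripper":0.45},{"dx":0.13,"dy":0,"dz":-0.13,"ax":0,"ay":0,"az":0,"gripper":0.45},{"dx":0,"dy":0,"dz":0,"ax":0,"ay":-0.1,"az":0,"gripper":1},{"dx":0,"dy":0,"dz":0,"ax":0,"ay":-0.1,"az":0,"gripper":1},{"dx":0,"dy":0,"dz":0,"ax":0,"ay":-0.1,"az":0,"gripper":1},{"dx":0,"dy":0,"dz":0,"ax":0,"ay":-0.1,"az":0,"gripper":1},{"dx":0,"dy":0,"dz":0,"ax":0,"ay":-0.1,"az":0,"gripper":1},{"dx":0,"dy":0,"dz":-0.2,"ax":0,"ay":0,"az":0,"gripper":1},{"dx":0,"dy":0,"dz":-0.2,"ax":0,"ay":0,"az":0,"gripper":1},{"dx":0,"dy":0,"dz":0,"ax":0,"ay":0,"az":0,"gripper":1},{"dx":0,"dy":0,"dz":0,"ax":0,"ay":0,"az":0,"gripper":1}])

```text
clock: 31.55
eef_pos: [499.4, -344.4, 358.7]
tool_rot: [-3.141, 0.002, 1.636]
force: [-0.3, 0.9, -0.0]
width: 85.3
gripper_force: 0.0
```

```bash
python3 chk.py w7
python3 - <<'E'
from h import *
to([430,240,360],[np.pi,0,np.pi-.001],False)
# carrier details from this pose
im=grab('wrist'); np.save('/tmp/w7',im,allow_pickle=True); w=cloud(im); rel=w-np.array([551.2,-273.2,0]); a=rel@CX; b=rel@CY; z=w[...,2]
ok=(abs(b)<70)&(a>-170)&(a<160)
for lo,hi in((95,101),(83,89),(103,109),(126,140)):
    m=ok&(z>lo)&(z<hi); 
    for nm,s in(('front',a<0),('back',a>0)):
        q=m&s
        if q.sum()>30: print(lo,nm,q.sum(),'x',np.percentile(a[q],[1,50,99]).round(1),'y',np.percentile(b[q],[1,50,99]).round(1),'z',np.median(z[q]).round(1))
E
```

```text
bay 1 1987 cx -55.9 y range [-31.4  53.9] ztop 77.1
bay 2 1991 cx -1.4 y range [-30.4  54.7] ztop 77.4
bay 3 1992 cx 53.6 y range [-35.1  50.3] ztop 77.2
turn deg [ -0.1  -0.1 -86.2] rows 9 [-1.000e-04 -1.000e-04 -1.064e-01] | shift mm [587.4 -30.5  -2.5] rows 10 [ 0.1958 -0.0102 -0.0008]
95 front 981 x [-131.6 -123.3 -112.6] y [-57.9   5.1  58.6] z 97.5
95 back 257 x [111.5 122.4 125. ] y [-58.3  10.8  58.5] z 98.3
83 front 833 x [-120.2 -116.1 -111.9] y [-52.8   4.1  52.8] z 85.5
83 back 1814 x [111.5 120.3 130.3] y [-53.    3.7  53.2] z 85.6
103 front 121 x [-150.9 -134.9 -127.8] y [-31.6   1.1  31.4] z 107.9
103 back 2318 x [123.6 132.9 143.4] y [-57.    3.8  57.2] z 105.7
126 front 579 x [-148.  -138.8 -131. ] y [-18.7   0.5  18.9] z 135.1
```

View pics/w7.png

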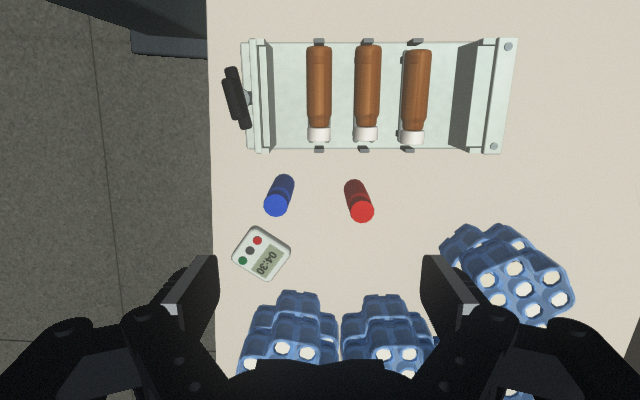

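All three bottles lie between their stops, at (319,90), (367,90), (415,95), with tops near 77 mm. The carrier's dimensions match the text. Now the lid.

Request:
step_arm(plan=[{"dx":0.196,"dy":-0.01,"dz":0,"ax":0,"ay":0,"az":0,"gripper":1},{"dx":0.196,"dy":-0.01,"dz":0,"ax":0,"ay":0,"az":0,"gripper":1},{"dx":0.196,"dy":-0.01,"dz":0,"ax":0,"ay":0,"az":0,"gripper":1},{"dx":0.196,"dy":-0.01,"dz":0,"ax":0,"ay":0,"az":0,"gripper":1},{"dx":0.196,"dy":-0.01,"dz":0,"ax":0,"ay":0,"az":0,"gripper":1},{"dx":0.196,"dy":-0.01,"dz":0,"ax":0,"ay":0,"az":0,"gripper":1},{"dx":0.196,"dy":-0.01,"dz":0,"ax":0,"ay":0,"az":0,"gripper":1},{"dx":0.196,"dy":-0.01,"dz":0,"ax":0,"ay":0,"az":0,"gripper":1},{"dx":0.196,"dy":-0.01,"dz":0,"ax":0,"ay":0,"az":0,"gripper":1},{"dx":0.196,"dy":-0.01,"dz":0,"ax":0,"ay":0,"az":0,"gripper":1},{"dx":0,"dy":0,"dz":0,"ax":0,"ay":0,"az":-0.106,"gripper":1},{"dx":0,"dy":0,"dz":0,"ax":0,"ay":0,"az":-0.106,"gripper":1},{"dx":0,"dy":0,"dz":0,"ax":0,"ay":0,"az":-0.106,"gripper":1},{"dx":0,"dy":0,"dz":0,"ax":0,"ay":0,"az":-0.106,"gripper":1},{"dx":0,"dy":0,"dz":0,"ax":0,"ay":0,"az":-0.106,"gripper":1},{"dx":0,"dy":0,"dz":0,"ax":0,"ay":0,"az":-0.106,"gripper":1},{"dx":0,"dy":0,"dz":0,"ax":0,"ay":0,"az":-0.106,"gripper":1},{"dx":0,"dy":0,"dz":0,"ax":0,"ay":0,"az":-0.106,"gripper":1},{"dx":0,"dy":0,"dz":0,"ax":0,"ay":0,"az":-0.106,"gripper":1},{"dx":0,"dy":0,"dz":0,"ax":0,"ay":0,"az":0,"gripper":1}])

```text
clock: 34.15
eef_pos: [430.5, 240.5, 356.9]
tool_rot: [-3.141, -0.003, 3.134]
force: [0.5, 0.6, -0.1]
width: 85.2
gripper_force: 0.0
```

```bash
cat > lid.py <<'E'
from h import *
import sys
print(ctrl.read_state()['qpos'].round(2))
im=grab('wrist'); save(im,sys.argv[1]); w=cloud(im); z=w[...,2]
n=(abs(w[...,0]-420)<150)&(abs(w[...,1]-265)<200)
for nm,lo,hi in(('handle top',33,44),('strip',10.5,16),('plate',3,9)):
    m=(n&(z>lo)&(z<hi)).astype(np.uint8); k,l,st,ce=cv2.connectedComponentsWithStats(m)
    i=1+np.argmax(st[1:,4]); p=w[l==i]; print(nm,len(p),np.median(p[:,2]).round(1),cv2.minAreaRect(p[:,:2].astype(np.float32)),p.mean(0).round(1))
E
python3 lid.py w8
```

```text
[ 0.11  0.42 -0.96  1.77  0.37  1.15  0.6 ]
handle top 562 38.8 ((509.30145263671875, 211.98004150390625), (293.5433654785156, 2.4596805572509766), 89.80924987792969) [509.2 211.6  38.6]
strip 710 12.4 ((461.64361572265625, 152.01551818847656), (96.48466491699219, 49.86923599243164), 0.6787427663803101) [462.6 146.4  12.5]
plate 10555 4.8 ((458.97186279296875, 267.7874755859375), (101.3035888671875, 242.1292724609375), 2.2001399993896484) [455.  270.4   4.9]
```

View pics/w8.png

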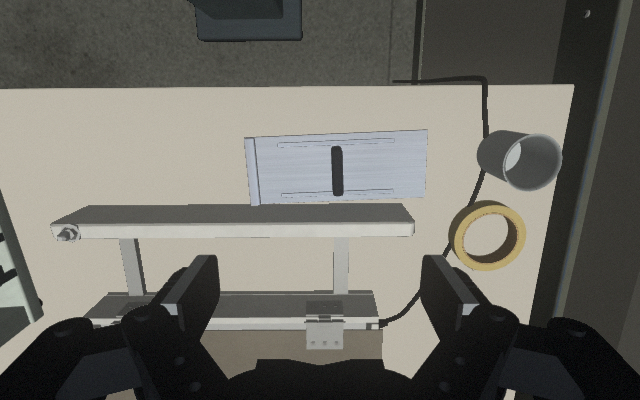

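The lid (plate from (245,135) to (427,195)) now lies close to the warmer's front rail (about 45 mm nearer it than before, so it has been knocked). Its handle is at (337,171) and its strip is at the left end (252,170), at −y. The beaker and tape roll are to the right.

```bash
cat > lid2.py <<'E'
from h import *
im=grab('wrist'); w=cloud(im); z=w[...,2]; c=im['color'].astype(int)
n=(abs(w[...,1]-268)<160)&(w[...,0]>370)&(w[...,0]<512)
m=(n&(c.sum(-1)<170)&(z>33)&(z<43)).astype(np.uint8); k,l,st,ce=cv2.connectedComponentsWithStats(m); p=w[l==1+np.argmax(st[1:,4])]
print('handle',len(p),np.median(p[:,2]).round(1),cv2.minAreaRect(p[:,:2].astype(np.float32)),p.mean(0).round(1))
for nm,lo,hi in(('strip',10,16),('plate',2.5,8)):
    m=(n&(z>lo)&(z<hi)&((w[...,1]<175)|(lo<5))&(c[...,2]>c[...,0]+3)).astype(np.uint8); m=cv2.morphologyEx(m,cv2.MORPH_OPEN,np.ones((3,3),np.uint8)); k,l,st,ce=cv2.connectedComponentsWithStats(m); p=w[l==1+np.argmax(st[1:,4])]
    r=cv2.minAreaRect(p[:,:2].astype(np.float32)); print(nm,len(p),np.median(p[:,2]).round(1),r,p.mean(0).round(1),cv2.boxPoints(r).round(0).tolist())
q=(w[...,0]>480)&(w[...,0]<560)&(abs(w[...,1]-268)<120)&(z>30); print('rail min x',np.percentile(w[q][:,0],[0.5,5]),'z',np.percentile(w[q][:,2],[50,99]))
E
python3 lid2.py
```

```text
handle 202 37.5 ((456.0906982421875, 262.432373046875), (63.3174934387207, 12.850431442260742), 2.5321109294891357) [458.4 260.9  37.4]
strip 642 12.3 ((460.5276184082031, 145.88055419921875), (94.23036193847656, 13.791699409484863), 2.545647621154785) [459.1 146.1  12.4] [[413.0, 151.0], [414.0, 137.0], [508.0, 141.0], [507.0, 155.0]]
plate 10309 4.7 ((456.52276611328125, 270.1866455078125), (95.50402069091797, 236.29153442382812), 2.0727477073669434) [454.9 270.6   4.8] [[405.0, 387.0], [413.0, 150.0], [509.0, 154.0], [500.0, 390.0]]
rail min x [482.74023253 508.73358748] z [79.68708347 82.75113041]
```

Run:
```python
from h import *
to([448,262.1,90],[np.pi,0,np.radians(182.4)]); to([448,262.1,32],[np.pi,0,np.radians(182.4)])
```

```text
turn deg [-0.  -0.1 -2.9] rows 1 [-0.0005 -0.0016 -0.0324] | shift mm [-18.3  20.6 267.4] rows 5 [-0.0122  0.0137  0.1783]
turn deg [-0.  -0.1 -2.9] rows 1 [-0.0005 -0.0016 -0.0324] | shift mm [-18.3  20.6 325.4] rows 6 [-0.0102  0.0115  0.1808]
```

Request:
step_arm(plan=[{"dx":0,"dy":0,"dz":0,"ax":0,"ay":-0.001,"az":-0.032,"gripper":1},{"dx":-0.015,"dy":0.017,"dz":0.178,"ax":0,"ay":0,"az":0,"gripper":1},{"dx":-0.015,"dy":0.017,"dz":0.178,"ax":0,"ay":0,"az":0,"gripper":1},{"dx":-0.015,"dy":0.017,"dz":0.178,"ax":0,"ay":0,"az":0,"gripper":1},{"dx":-0.016,"dy":0.018,"dz":0.178,"ax":0,"ay":0,"az":0,"gripper":1},{"dx":0,"dy":0,"dz":0.1,"ax":0,"ay":0,"az":0,"gripper":1},{"dx":0,"dy":0,"dz":0,"ax":0,"ay":0,"az":0,"gripper":1},{"dx":0,"dy":0,"dz":0,"ax":0,"ay":0,"az":0,"gripper":1}])

```text
clock: 35.25
eef_pos: [448.6, 263.2, 115.5]
tool_rot: [3.141, 0.002, -3.098]
force: [0.5, -0.2, -0.2]
width: 85.4
gripper_force: 0.0
```

```bash
python3 lid2.py|head -2;  python3 - <<'E'
from h import *
to([448,262.1,32],[np.pi,0,np.radians(182.4)])
E
```

```text
handle 2038 38.2 ((456.0833740234375, 262.82501220703125), (63.05318069458008, 13.516752243041992), 2.23917818069458) [454.1 262.6  37.9]
strip 2610 12.4 ((460.8978576660156, 145.8544921875), (95.18128204345703, 14.48238754272461), 2.160635232925415) [457.8 146.2  12.3] [[413.0, 151.0], [414.0, 137.0], [509.0, 140.0], [508.0, 155.0]]
turn deg [0.  0.2 0.1] rows 1 [0.0005 0.0017 0.0012] | shift mm [ 0.9 -1.1 83.9] rows 2 [ 0.0015 -0.0018  0.1399]
```

Request:
step_arm(plan=[{"dx":0.003,"dy":-0.002,"dz":0.08,"ax":0,"ay":0,"az":0,"gripper":1},{"dx":0,"dy":0,"dz":0.08,"ax":0,"ay":0,"az":0,"gripper":1},{"dx":0,"dy":0,"dz":0.07,"ax":0,"ay":0,"az":0,"gripper":1},{"dx":0,"dy":0,"dz":0.05,"ax":0,"ay":0,"az":0,"gripper":1},{"dx":0,"dy":0,"dz":0,"ax":0,"ay":0,"az":0,"gripper":1},{"dx":0,"dy":0,"dz":0,"ax":0,"ay":0,"az":0,"gripper":1}])

```text
clock: 36.05
eef_pos: [447.8, 262.3, 31.4]
tool_rot: [3.141, 0.002, -3.097]
force: [-0.4, -0.5, -0.2]
width: 85.4
gripper_force: 0.0
```

Request:
step_arm(plan=[{"dx":0,"dy":0,"dz":0,"ax":0,"ay":0,"az":0,"gripper":0},{"dx":0,"dy":0,"dz":0,"ax":0,"ay":0,"az":0,"gripper":0},{"dx":0,"dy":0,"dz":0,"ax":0,"ay":0,"az":0,"gripper":0},{"dx":0,"dy":0,"dz":0,"ax":0,"ay":0,"az":0,"gripper":0},{"dx":0,"dy":0,"dz":0,"ax":0,"ay":0,"az":0,"gripper":0},{"dx":0,"dy":0,"dz":0,"ax":0,"ay":0,"az":0,"gripper":0},{"dx":0,"dy":0,"dz":0,"ax":0,"ay":0,"az":0,"gripper":0},{"dx":0,"dy":0,"dz":0,"ax":0,"ay":0,"az":0,"gripper":0}])

```text
clock: 37.05
eef_pos: [447.3, 262.2, 30.8]
tool_rot: [3.142, 0.001, -3.097]
force: [-1.3, 0.1, 4.8]
width: 12.9
gripper_force: 59.9
```

Request:
step_arm(plan=[{"dx":0.01,"dy":0,"dz":-0.01,"ax":0,"ay":0,"az":0,"gripper":0},{"dx":0.02,"dy":0,"dz":-0.03,"ax":0,"ay":0,"az":0,"gripper":0},{"dx":0.02,"dy":0,"dz":-0.05,"ax":0,"ay":0,"az":0,"gripper":0},{"dx":0,"dy":0,"dz":-0.1,"ax":0,"ay":0,"az":0,"gripper":0},{"dx":0,"dy":0,"dz":-0.18,"ax":0,"ay":0,"az":0,"gripper":0},{"dx":0,"dy":0,"dz":-0.18,"ax":0,"ay":0,"az":0,"gripper":0},{"dx":0,"dy":0,"dz":-0.18,"ax":0,"ay":0,"az":0,"gripper":0},{"dx":0,"dy":0,"dz":-0.1,"ax":0,"ay":0,"az":0,"gripper":0},{"dx":0,"dy":0,"dz":0,"ax":0,"ay":0,"az":0,"gripper":0},{"dx":0,"dy":0,"dz":0,"ax":0,"ay":0,"az":0,"gripper":0}])

```text
clock: 38.3
eef_pos: [431.3, 260.2, 278.5]
tool_rot: [-3.139, -0.001, -3.097]
force: [-0.3, -0.6, -3.5]
width: 13.1
gripper_force: 59.0
```

```bash
cat > held.py <<'E'
from h import *
import sys
s=ctrl.read_state(); im=grab('wrist'); save(im,sys.argv[1])
T=np.linalg.inv(np.vstack([np.c_[R.from_euler('xyz',s['tool_rot']).as_matrix(),s['eef_pos']],[0,0,0,1]]))
w=cloud(im); t=w@T[:3,:3].T+T[:3,3]; c=im['color'].astype(int)   # tool frame
m=(t[...,2]>18)&(t[...,2]<42)&(abs(t[...,0])<75)&(abs(t[...,1])<140)&(c[...,2]>c[...,0]+3)
p=t[m]; A=np.c_[p[:,:2],np.ones(len(p))]
for _ in range(3):
    k=np.linalg.lstsq(A,p[:,2],rcond=None)[0]; r=p[:,2]-A@k; g=abs(r)<2; A,p=A[g],p[g]
print('plane z=ax+by+c deg',np.degrees(k[:2]).round(2),'plate top z',k[2].round(1),len(p)); r=cv2.minAreaRect(p[:,:2].astype(np.float32)); print(r,cv2.boxPoints(r).round(1).tolist())
E
python3 held.py w9
```

```text
plane z=ax+by+c deg [-0.11  0.04] plate top z 26.0 56724
((-8.797340393066406, 0.4116363525390625), (96.68875122070312, 250.40789794921875), 0.43429821729660034) [[-58.099998474121094, 125.19999694824219], [-56.20000076293945, -125.19999694824219], [40.5, -124.4000015258789], [38.599998474121094, 126.0]]
```

View pics/w9.png

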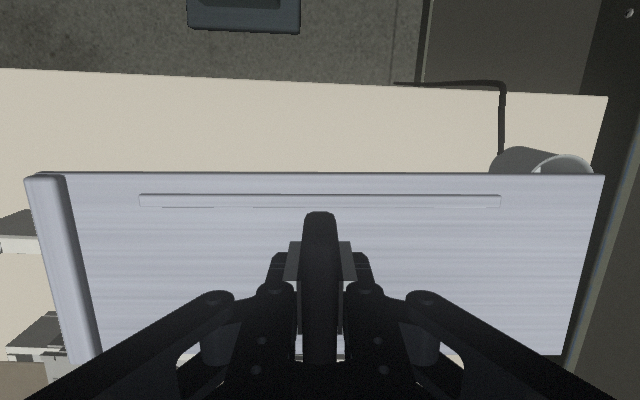

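The lid is gripped squarely by its handle at (320,280), strip at the left end and level. In the tool frame its centre is at (−8.8, 0.4) and the plate top is at 26.

```bash
cat >> h.py <<'E'
C0=np.array([551.2,-273.2,0]); RC=np.c_[CX,CY,[0,0,1]]
TL=np.array([-8.8,0.4,31.0]); RTL=np.array([[-.0076,1,0],[1,.0076,0],[0,0,-1.]])
def lidpose(xr,zr,th,y=0):
    """tool pose for the lid's rear lower edge at carrier (xr,y,zr), front raised by th"""
    RL=RC@R.from_euler('y',th).as_matrix(); o=C0+RC@np.array([xr,y,zr])-125.5*RL[:,0]
    RT=RL@RTL.T; return o-RT@TL, R.from_matrix(RT).as_euler('xyz')
def lidnow():
    s=ctrl.read_state(); RT=R.from_euler('xyz',s['tool_rot']).as_matrix(); RL=RC.T@RT@RTL
    o=RC.T@(s['eef_pos']+RT@TL-C0); e=o+125.5*RL[:,0]; f=o-125.5*RL[:,0]
    print('lip',e.round(1),'front',f.round(1),'th',-np.arcsin(RL[2,0]).round(3),'yaw',np.arctan2(RL[1,0],RL[0,0]).round(4),'roll',RL[2,1].round(4))
E
python3 - <<'E'
from h import *
p,r=lidpose(95,170,.22); print(p,r); to(p,r,False)
E
```

```text
[ 529.48554515 -265.86152522  227.74252567] [-2.92159880e+00 -1.65849800e-03  1.64621301e+00]
turn deg [ 9.7  9.8 87.8] rows 9 [0.012  0.0121 0.1084] | shift mm [ -74.7 -529.8   51.6] rows 9 [-0.0277 -0.1962  0.0191]
```

Request:
step_arm(plan=[{"dx":-0.028,"dy":-0.196,"dz":0,"ax":0,"ay":0,"az":0,"gripper":0},{"dx":-0.028,"dy":-0.196,"dz":0,"ax":0,"ay":0,"az":0,"gripper":0},{"dx":-0.028,"dy":-0.196,"dz":0,"ax":0,"ay":0,"az":0,"gripper":0},{"dx":-0.028,"dy":-0.196,"dz":0,"ax":0,"ay":0,"az":0,"gripper":0},{"dx":-0.028,"dy":-0.196,"dz":0,"ax":0,"ay":0,"az":0,"gripper":0},{"dx":-0.028,"dy":-0.196,"dz":0,"ax":0,"ay":0,"az":0,"gripper":0},{"dx":-0.028,"dy":-0.196,"dz":0,"ax":0,"ay":0,"az":0,"gripper":0},{"dx":-0.028,"dy":-0.196,"dz":0,"ax":0,"ay":0,"az":0,"gripper":0},{"dx":-0.028,"dy":-0.196,"dz":0,"ax":0,"ay":0,"az":0,"gripper":0},{"dx":0,"dy":0,"dz":0,"ax":0.012,"ay":0.012,"az":0.108,"gripper":0},{"dx":0,"dy":0,"dz":0,"ax":0.012,"ay":0.012,"az":0.108,"gripper":0},{"dx":0,"dy":0,"dz":0,"ax":0.012,"ay":0.012,"az":0.108,"gripper":0},{"dx":0,"dy":0,"dz":0,"ax":0.012,"ay":0.012,"az":0.108,"gripper":0},{"dx":0,"dy":0,"dz":0,"ax":0.012,"ay":0.012,"az":0.108,"gripper":0},{"dx":0,"dy":0,"dz":0,"ax":0.012,"ay":0.012,"az":0.108,"gripper":0},{"dx":0,"dy":0,"dz":0,"ax":0.012,"ay":0.012,"az":0.108,"gripper":0},{"dx":0,"dy":0,"dz":0,"ax":0.012,"ay":0.012,"az":0.108,"gripper":0},{"dx":0,"dy":0,"dz":0,"ax":0.012,"ay":0.012,"az":0.108,"gripper":0},{"dx":0,"dy":0,"dz":0,"ax":0,"ay":0,"az":0,"gripper":0},{"dx":0,"dy":0,"dz":0,"ax":0,"ay":0,"az":0,"gripper":0}])

```text
clock: 40.85
eef_pos: [530.9, -263.6, 278.7]
tool_rot: [-2.924, -0.005, 1.656]
force: [-0.0, -0.5, -3.8]
width: 13.3
gripper_force: 59.7
```

```bash
python3 held.py w10
python3 - <<'E'
from h import *
lidnow(); to(*lidpose(98,115,.22)); to(*lidpose(112,93,.22))
print(ctrl.read_state()['qpos'].round(2))
im=grab('wrist'); w=cloud(im); rel=(w-C0)@RC; a,b,z=rel[...,0],rel[...,1],rel[...,2]
m=(abs(b)<65)&(a>110)&(a<150)&(z>103)&(z<109); print('ledge',m.sum(),np.percentile(a[m],[1,99]) if m.sum() else '')
E
```

```text
plane z=ax+by+c deg [-0.15  0.05] plate top z 25.9 58111
((-9.460700988769531, 2.4320144653320312), (96.93383026123047, 249.73358154296875), 0.12429121881723404) [[-58.20000076293945, 127.19999694824219], [-57.70000076293945, -122.5], [39.29999923706055, -122.30000305175781], [38.70000076293945, 127.4000015258789]]
lip [ 96.8   3.3 221.5] front [-148.3    1.   275.7] th 0.218 yaw 0.0095 roll 0.003
turn deg [ 0.1 -0.1  0.5] rows 1 [ 0.0015 -0.0006  0.0059] | shift mm [ -2.3  24.5 103.4] rows 2 [-0.0038  0.0409  0.1724]
turn deg [ 0.1 -0.1  0.5] rows 1 [ 0.0015 -0.0006  0.0059] | shift mm [ -2.4  43.  121.8] rows 3 [-0.0027  0.0478  0.1354]
[ 0.61  0.65 -0.43  1.47  0.33  1.3   0.19]
ledge 1222 [123.60144468 143.30324675]
```

Request:
step_arm(plan=[{"dx":-0.004,"dy":0.03,"dz":0.1,"ax":0.001,"ay":-0.001,"az":0.003,"gripper":0},{"dx":-0.004,"dy":0.03,"dz":0.1,"ax":0,"ay":0,"az":0.003,"gripper":0},{"dx":0,"dy":0.02,"dz":0.1,"ax":0,"ay":0,"az":0,"gripper":0},{"dx":0,"dy":0,"dz":0,"ax":0,"ay":0,"az":0,"gripper":0},{"dx":0,"dy":0,"dz":0,"ax":0,"ay":0,"az":0,"gripper":0},{"dx":0,"dy":0,"dz":0,"ax":0,"ay":0,"az":0,"gripper":0}])

```text
clock: 41.7
eef_pos: [536.4, -266.2, 188.3]
tool_rot: [-2.926, 0.001, 1.644]
force: [0.4, -0.7, -3.5]
width: 13.4
gripper_force: 59.8
```

```bash
python3 held.py w11
python3 - <<'E'
from h import *
lidnow(); to(*lidpose(112,93,.22))
print(ctrl.read_state()['force'].round(1))
E
```

```text
plane z=ax+by+c deg [-0.16  0.05] plate top z 25.9 57674
((-8.800628662109375, 2.1808090209960938), (96.69889068603516, 250.042724609375), 0.39614638686180115) [[-58.0, 126.9000015258789], [-56.29999923706055, -123.19999694824219], [40.400001525878906, -122.5], [38.70000076293945, 127.5]]
lip [101.9  -1.3 130.9] front [-143.3   -0.5  184.7] th 0.216 yaw -0.0032 roll -0.0028
turn deg [ 0.2  0.1 -0.2] rows 1 [ 0.0027  0.0014 -0.002 ] | shift mm [ 0.7 18.2 34.3] rows 1 [0.0022 0.0608 0.1143]
[-0.1 -0.1 -3.4]
```

View pics/w11.png

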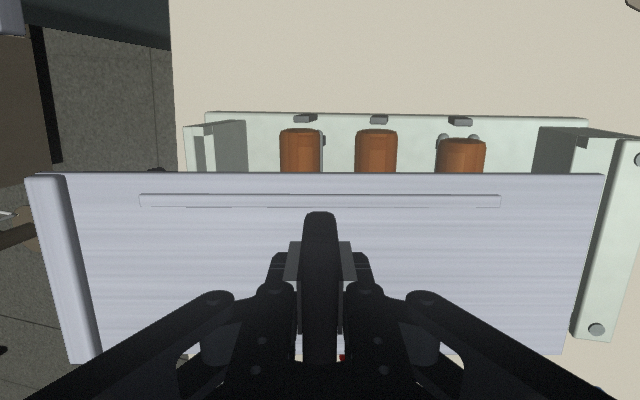

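The lid is unchanged in the hand. Its rear edge (600,175)–(562,355) lies in front of the ledge plate (610,240) and parallel to it, and the bottles are below. I go on down and in.

Request:
step_arm(plan=[{"dx":0.001,"dy":0.03,"dz":0.055,"ax":0.003,"ay":0.001,"az":-0.002,"gripper":0},{"dx":0.001,"dy":0.028,"dz":0.055,"ax":0,"ay":0,"az":0,"gripper":0},{"dx":0,"dy":0,"dz":0,"ax":0,"ay":0,"az":0,"gripper":0},{"dx":0,"dy":0,"dz":0,"ax":0,"ay":0,"az":0,"gripper":0}])

```text
clock: 42.25
eef_pos: [545.0, -264.5, 150.3]
tool_rot: [-2.918, -0.003, 1.646]
force: [0.8, -0.8, -3.3]
width: 13.3
gripper_force: 59.8
```

```bash
sed -i 's/TL=np.array(\[-8.8,0.4/TL=np.array([-8.8,1.2/' h.py
python3 - <<'E'
from h import *
lidnow(); to(*lidpose(120,90,.22));to(*lidpose(131,88.5,.22))
print(ctrl.read_state()['force'].round(1))
E
```

```text
lip [111.2   0.4  91.9] front [-133.6    0.3  147.6] th 0.224 yaw 0.0004 roll 0.0009
turn deg [-0.2 -0.   0. ] rows 1 [-0.0023 -0.0005  0.0003] | shift mm [-0.4  8.9  0.4] rows 1 [-0.0014  0.0298  0.0014]
turn deg [-0.2 -0.   0. ] rows 1 [-0.0023 -0.0005  0.0003] | shift mm [-0.5 20.  -0.5] rows 1 [-0.0016  0.0667 -0.0017]
[ 0.8 -0.8 -3.3]
```

Request:
step_arm(plan=[{"dx":-0.001,"dy":0.015,"dz":0,"ax":0,"ay":0,"az":0,"gripper":0},{"dx":0,"dy":0.015,"dz":0,"ax":0,"ay":0,"az":0,"gripper":0},{"dx":0,"dy":0.015,"dz":0,"ax":0,"ay":0,"az":0,"gripper":0},{"dx":0,"dy":0.015,"dz":0,"ax":0,"ay":0,"az":0,"gripper":0},{"dx":0,"dy":0,"dz":0,"ax":0,"ay":0,"az":0,"gripper":0},{"dx":0,"dy":0,"dz":0,"ax":0,"ay":0,"az":0,"gripper":0}])

```text
clock: 43.0
eef_pos: [562.5, -263.6, 146.7]
tool_rot: [-2.918, -0.002, 1.646]
force: [-0.0, -0.1, -4.4]
width: 12.9
gripper_force: 59.8
```

Run:
```python
from h import *
lidnow(); to(*lidpose(133,88,.22)); 
for t in(.15,.08,0): p,r=lidpose(133,87.5-.5*(t<.1),t); print(t,p.round(1),r.round(3))
```

```text
lip [1.287e+02 1.000e-01 8.840e+01] front [-116.1    0.   144. ] th 0.223 yaw 0.0001 roll 0.0005
turn deg [-0.2 -0.   0. ] rows 1 [-0.0021 -0.0003  0.0001] | shift mm [-0.1  4.2 -0.1] rows 1 [-0.0002  0.0141 -0.0005]
0.15 [ 562.9 -263.6  137.1] [-2.992e+00 -1.000e-03  1.646e+00]
0.08 [ 559.7 -263.8  128. ] [-3.062e+00 -1.000e-03  1.646e+00]
0 [ 556.8 -264.   118. ] [3.142 0.    1.646]
```

Request:
step_arm(plan=[{"dx":0,"dy":0.008,"dz":0,"ax":0,"ay":0,"az":0,"gripper":0},{"dx":0,"dy":0.005,"dz":0,"ax":0,"ay":0,"az":0,"gripper":0},{"dx":0,"dy":-0.0035,"dz":0.0157,"ax":-0.0236,"ay":0,"az":0,"gripper":0},{"dx":0,"dy":-0.0035,"dz":0.0157,"ax":-0.0236,"ay":0,"az":0,"gripper":0},{"dx":0,"dy":-0.0035,"dz":0.0157,"ax":-0.0236,"ay":0,"az":0,"gripper":0},{"dx":0,"dy":0,"dz":0,"ax":0,"ay":0,"az":0,"gripper":0},{"dx":0,"dy":0,"dz":0,"ax":0,"ay":0,"az":0,"gripper":0}])

```text
clock: 43.88
eef_pos: [561.2, -263.7, 132.8]
tool_rot: [-3.03, -0.002, 1.646]
force: [0.4, -0.8, -3.8]
width: 13.0
gripper_force: 59.8
```

Run:
```python
from h import *
lidnow(); to(*lidpose(133,87,.05)); to(*lidpose(133,86.5,.0))
```

```text
lip [1.331e+02 1.000e-01 8.790e+01] front [-1.163e+02  1.000e-01  1.158e+02] th 0.112 yaw 0.0 roll 0.0013
turn deg [-3.5 -0.1  0. ] rows 1 [-0.0392 -0.0011  0.    ] | shift mm [-0.  -2.2  8.6] rows 1 [-0.0001 -0.0075  0.0288]
turn deg [-6.4 -0.1 -0. ] rows 1 [-0.071  -0.0013 -0.    ] | shift mm [-0.  -4.4 15.3] rows 1 [-0.0001 -0.0146  0.0511]
```

Request:
step_arm(plan=[{"dx":0,"dy":-0.005,"dz":0.0165,"ax":-0.0236,"ay":0,"az":0,"gripper":0},{"dx":0,"dy":-0.005,"dz":0.0165,"ax":-0.0236,"ay":0,"az":0,"gripper":0},{"dx":0,"dy":-0.003,"dz":0.0105,"ax":-0.015,"ay":0,"az":0,"gripper":0},{"dx":0,"dy":0,"dz":0,"ax":0,"ay":0,"az":0,"gripper":0},{"dx":0,"dy":0,"dz":0,"ax":0,"ay":0,"az":0,"gripper":0}])

```text
clock: 44.5
eef_pos: [556.4, -263.9, 120.1]
tool_rot: [-3.128, -0.002, 1.646]
force: [-0.2, -0.2, -3.6]
width: 13.0
gripper_force: 59.9
```

Run:
```python
from h import *
lidnow(); to(*lidpose(133.5,86,.0)); s=ctrl.read_state(); print(s['force'].round(1),s['torque'].round(2))
```

```text
lip [132.2   0.2  87.4] front [-118.8    0.2   90.9] th 0.014 yaw 0.0001 roll 0.0019
turn deg [-0.8 -0.1  0. ] rows 1 [-0.0088 -0.0013  0.0001] | shift mm [-0.1  0.9  3.1] rows 1 [-0.0005  0.003   0.0105]
[-0.2 -0.2 -3.6] [ 0.02 -0.02 -0.01]
```

Request:
step_arm(plan=[{"dx":0,"dy":0.003,"dz":0.005,"ax":-0.005,"ay":-0.001,"az":0,"gripper":0},{"dx":0,"dy":0,"dz":0.005,"ax":-0.004,"ay":0,"az":0,"gripper":0},{"dx":0,"dy":0,"dz":0,"ax":0,"ay":0,"az":0,"gripper":0},{"dx":0,"dy":0,"dz":0,"ax":0,"ay":0,"az":0,"gripper":0}])

```text
clock: 45.0
eef_pos: [556.7, -263.9, 116.9]
tool_rot: [3.141, -0.001, 1.646]
force: [-0.9, -0.0, -2.8]
width: 13.3
gripper_force: 59.9
```

Run:
```python
from h import *
lidnow(); s=ctrl.read_state(); print(s['force'].round(1),s['torque'].round(2))
```

```text
lip [1.329e+02 1.000e-01 8.590e+01] front [-1.181e+02  1.000e-01  8.590e+01] th -0.0 yaw -0.0001 roll 0.0006
[-0.9 -0.  -2.8] [ 0.1  -0.07  0.07]
```

Request:
step_arm(plan=[{"dx":0,"dy":0.002,"dz":0.003,"ax":0,"ay":0,"az":0,"gripper":0},{"dx":0,"dy":0,"dz":0,"ax":0,"ay":0,"az":0,"gripper":0},{"dx":0,"dy":0,"dz":0,"ax":0,"ay":0,"az":0,"gripper":0.6},{"dx":0,"dy":0,"dz":0,"ax":0,"ay":0,"az":0,"gripper":0.6},{"dx":0,"dy":0,"dz":0,"ax":0,"ay":0,"az":0,"gripper":0.6},{"dx":0,"dy":0,"dz":0,"ax":0,"ay":0,"az":0,"gripper":0.6},{"dx":0,"dy":0,"dz":-0.05,"ax":0,"ay":0,"az":0,"gripper":0.6},{"dx":0,"dy":0,"dz":-0.1,"ax":0,"ay":0,"az":0,"gripper":0.6},{"dx":0,"dy":0,"dz":-0.2,"ax":0,"ay":0,"az":0,"gripper":0.6},{"dx":0,"dy":0,"dz":-0.2,"ax":0,"ay":0,"az":0,"gripper":0.6},{"dx":0,"dy":0,"dz":-0.2,"ax":0,"ay":0,"az":0,"gripper":0.6},{"dx":-0.2,"dy":-0.02,"dz":0,"ax":0,"ay":0,"az":0,"gripper":0.6},{"dx":0,"dy":0,"dz":0,"ax":0,"ay":0,"az":0,"gripper":0.6},{"dx":0,"dy":0,"dz":0,"ax":0,"ay":0,"az":0,"gripper":0.6}])

```text
clock: 46.75
eef_pos: [555.5, -324.2, 341.3]
tool_rot: [3.141, -0.001, 1.646]
force: [-0.4, 0.1, 0.1]
width: 51.4
gripper_force: 0.0
```

```bash
cat > seat.py <<'E'
from h import *
import sys
im=grab('wrist'); save(im,sys.argv[1]); w=cloud(im); rel=(w-C0)@RC; a,b,z=rel[...,0],rel[...,1],rel[...,2]
m=(abs(b)<46)&(a>-100)&(a<120)&(z>82)&(z<100); p=rel[m]; k=np.linalg.lstsq(np.c_[p[:,:2],np.ones(len(p))],p[:,2],rcond=None)[0]; print('plate top',k.round(4), len(p))
m=(abs(b)<46)&(a<-95)&(a>-130)&(z>96)&(z<103); print('strip/stop x',np.percentile(a[m],[1,50,99]).round(1),'z',np.percentile(z[m],[10,50,90]).round(1))
m=(abs(a)<90)&(abs(b)<60)&(z>88)&(z<94); print('plate y',np.percentile(b[m],[0.5,99.5]).round(1))
m=(z>128)&(z<140)&(abs(a+140)<30)&(abs(b)<30); p=rel[m]; print('grip',m.sum(),cv2.minAreaRect(p[:,:2].astype(np.float32)) if m.sum() else '',np.median(p[:,2]))
m=(z>118)&(z<130)&(abs(a)<40)&(abs(b)<50); p=rel[m]; print('handle',cv2.minAreaRect(p[:,:2].astype(np.float32)) if m.sum() else '',np.median(p[:,2]))
E
python3 seat.py w12
```

```text
plate top [1.00000e-04 1.40000e-03 9.08059e+01] 17715
strip/stop x [-127.7 -113.3 -103. ] z [96.9 98.1 99.2]
plate y [-47.8  47.3]
grip 637 ((-139.40696716308594, 0.05983161926269531), (12.793556213378906, 39.94260787963867), 14.062590599060059) 134.94656926926245
handle ((7.726607322692871, -0.4136695861816406), (12.924361228942871, 63.57685470581055), 0.40591883659362793) 124.02911538978873
```

View pics/w12.png

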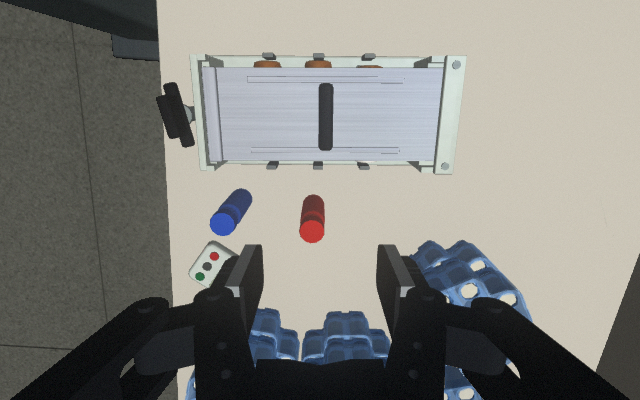

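The lid lies flat and centred: plate top 90.8 mm, handle at carrier (7.7, −0.4), front edge inside the stop at (205,110) and rear lip under the ledge at (440,110). The latch grip at (175,112) is still at about 14°. Next, the latch.

Run:
```python
from h import *
print(ctrl.read_state()['qpos'].round(2)); g=C0+RC@np.array([-139.6,0,134]); print(g)
to(g+[0,0,50],[np.pi,0,np.radians(108)])
```

```text
[ 0.78  0.58 -0.51  1.41  0.29  1.23  0.31]
[ 411.92263085 -282.68548591  134.        ]
turn deg [  0.   -0.1 -13.6] rows 2 [ 0.0002 -0.0005 -0.0757] | shift mm [  83.  -124.3  157.2] rows 4 [ 0.0692 -0.1036  0.131 ]
```

Request:
step_arm(plan=[{"dx":0,"dy":0,"dz":0,"ax":0,"ay":0,"az":-0.076,"gripper":0.6},{"dx":0,"dy":0,"dz":0,"ax":0,"ay":0,"az":-0.076,"gripper":0.6},{"dx":0.092,"dy":-0.138,"dz":0.08,"ax":0,"ay":0,"az":0,"gripper":0.6},{"dx":0.092,"dy":-0.138,"dz":0.08,"ax":0,"ay":0,"az":0,"gripper":0.6},{"dx":0.092,"dy":-0.138,"dz":0.08,"ax":0,"ay":0,"az":0,"gripper":0.6},{"dx":0,"dy":0,"dz":0.14,"ax":0,"ay":0,"az":0,"gripper":0.6},{"dx":0,"dy":0,"dz":0.14,"ax":0,"ay":0,"az":0,"gripper":0.6},{"dx":0,"dy":0,"dz":0,"ax":0,"ay":0,"az":0,"gripper":0.6},{"dx":0,"dy":0,"dz":0,"ax":0,"ay":0,"az":0,"gripper":0.6}])

```text
clock: 47.92
eef_pos: [413.3, -283.4, 186.2]
tool_rot: [3.14, 0.0, 1.886]
force: [0.7, 0.1, 0.7]
width: 51.1
gripper_force: 0.0
```

Run:
```python
from h import *
print(ctrl.read_state()['qpos'].round(2)); g=C0+RC@np.array([-139.6,0,134])
to(g,[np.pi,0,np.radians(108)])
im=grab('wrist'); w=cloud(im); m=(w[...,2]>130)&(w[...,2]<139)&(abs(w[...,0]-412)<40)&(abs(w[...,1]+283)<40)&(im['color'].astype(int).sum(-1)<200); p=w[m][:,:2].astype(np.float32); print(len(p),cv2.minAreaRect(p))
```

```text
[ 0.9   0.56 -0.52  1.99  0.42  0.7   0.43]
turn deg [0.1 0.  0.1] rows 1 [0.0011 0.0003 0.0009] | shift mm [ 1.1 -1.1 52.2] rows 1 [ 0.0038 -0.0037  0.1741]
1202 ((411.254150390625, -282.09930419921875), (11.613235473632812, 39.43552017211914), 16.35165786743164)
```

Request:
step_arm(plan=[{"dx":0.004,"dy":-0.005,"dz":0.08,"ax":0,"ay":0,"az":0.015,"gripper":0.6},{"dx":0,"dy":0,"dz":0.06,"ax":0,"ay":0,"az":0,"gripper":0.6},{"dx":0,"dy":0,"dz":0.033,"ax":0,"ay":0,"az":0,"gripper":0.6},{"dx":0,"dy":0,"dz":0,"ax":0,"ay":0,"az":0,"gripper":0.6},{"dx":0,"dy":0,"dz":0,"ax":0,"ay":0,"az":0,"gripper":0},{"dx":0,"dy":0,"dz":0,"ax":0,"ay":0,"az":0,"gripper":0},{"dx":0,"dy":0,"dz":0,"ax":0,"ay":0,"az":0,"gripper":0},{"dx":0,"dy":0,"dz":0,"ax":0,"ay":0,"az":0,"gripper":0},{"dx":0,"dy":0,"dz":0,"ax":0,"ay":0,"az":0,"gripper":0}])

```text
clock: 49.1
eef_pos: [410.6, -283.5, 133.8]
tool_rot: [3.141, 0.001, 1.861]
force: [-0.8, 0.3, 5.9]
width: 10.7
gripper_force: 58.6
```

Request:
step_arm(plan=[{"dx":0,"dy":0,"dz":0,"ax":0,"ay":0,"az":-0.06,"gripper":0},{"dx":0,"dy":0,"dz":0,"ax":0,"ay":0,"az":-0.08,"gripper":0},{"dx":0,"dy":0,"dz":0,"ax":0,"ay":0,"az":-0.08,"gripper":0},{"dx":0,"dy":0,"dz":0,"ax":0,"ay":0,"az":-0.08,"gripper":0},{"dx":0,"dy":0,"dz":0,"ax":0,"ay":0,"az":0,"gripper":0}])

```text
clock: 49.72
eef_pos: [411.1, -283.1, 133.8]
tool_rot: [3.14, 0.001, 2.334]
force: [0.1, 1.0, 6.2]
width: 10.8
gripper_force: 58.9
```

Request:
step_arm(plan=[{"dx":0,"dy":0,"dz":0,"ax":0,"ay":0,"az":-0.08,"gripper":0},{"dx":0,"dy":0,"dz":0,"ax":0,"ay":0,"az":-0.08,"gripper":0},{"dx":0,"dy":0,"dz":0,"ax":0,"ay":0,"az":-0.08,"gripper":0},{"dx":0,"dy":0,"dz":0,"ax":0,"ay":0,"az":-0.08,"gripper":0},{"dx":0,"dy":0,"dz":0,"ax":0,"ay":0,"az":-0.08,"gripper":0},{"dx":0,"dy":0,"dz":0,"ax":0,"ay":0,"az":-0.08,"gripper":0},{"dx":0,"dy":0,"dz":0,"ax":0,"ay":0,"az":-0.08,"gripper":0},{"dx":0,"dy":0,"dz":0,"ax":0,"ay":0,"az":0,"gripper":0},{"dx":0,"dy":0,"dz":0,"ax":0,"ay":0,"az":0,"gripper":0}])

```text
clock: 50.85
eef_pos: [411.6, -282.0, 133.8]
tool_rot: [3.14, 0.003, -3.07]
force: [0.3, 3.9, 5.6]
width: 10.9
gripper_force: 59.3
```

Request:
step_arm(plan=[{"dx":0,"dy":0,"dz":0,"ax":0,"ay":0,"az":0,"gripper":0.6},{"dx":0,"dy":0,"dz":0,"ax":0,"ay":0,"az":0,"gripper":0.6},{"dx":0,"dy":0,"dz":0,"ax":0,"ay":0,"az":0,"gripper":0.6},{"dx":0,"dy":0,"dz":0,"ax":0,"ay":0,"az":0,"gripper":0.6},{"dx":0,"dy":0,"dz":-0.08,"ax":0,"ay":0,"az":0,"gripper":0.6},{"dx":0,"dy":0,"dz":-0.15,"ax":0,"ay":0,"az":0,"gripper":0.6},{"dx":0,"dy":0,"dz":-0.2,"ax":0,"ay":0,"az":0,"gripper":0.6},{"dx":0,"dy":0,"dz":-0.2,"ax":0,"ay":0,"az":0,"gripper":0.6},{"dx":0,"dy":0,"dz":-0.2,"ax":0,"ay":0,"az":0,"gripper":0.6},{"dx":0,"dy":0,"dz":0,"ax":0,"ay":0,"az":0,"gripper":0.6},{"dx":0,"dy":0,"dz":0,"ax":0,"ay":0,"az":0,"gripper":0.6}])

```text
clock: 52.22
eef_pos: [409.6, -283.5, 381.5]
tool_rot: [3.141, -0.001, -3.071]
force: [0.3, 0.5, -0.7]
width: 51.6
gripper_force: 0.0
```

```bash
python3 seat.py w13
```

```text
plate top [5.00000e-04 3.00000e-04 9.09685e+01] 9347
strip/stop x [-127.9 -114.5 -104.2] z [97.  98.2 99.3]
plate y [-47.5  47.5]
grip 391 ((-140.46746826171875, 0.5362186431884766), (39.60972595214844, 11.069485664367676), 0.023683272302150726) 135.2004012390782
handle ((6.290746688842773, -0.09988021850585938), (13.960979461669922, 62.408077239990234), 0.5172884464263916) 123.90655510034492
```

View pics/w13.png

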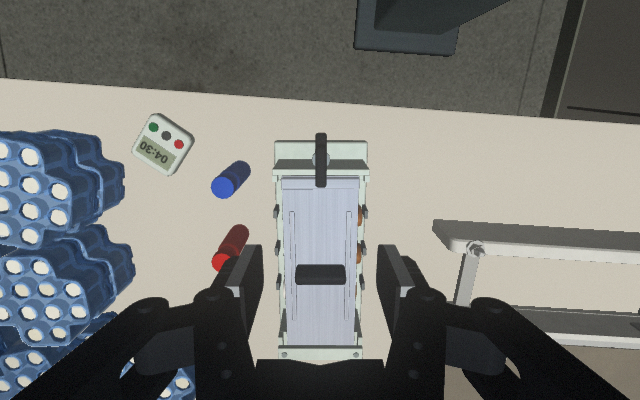

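The latch bar at (321,160) now lies along carrier x, over the lid's front strip, at 90.0° as measured. The lid is flat and centred, and nothing else has moved. I hand in.

```bash
python3 -c "
from cell import ctrl; print(ctrl.finish_job())"
```

```text
the job is handed in; nothing more can be done
None
```

The job is handed in (verdict not shown) at about 52 s of the 210 s: three bottles lie in their bays, the lid is hooked under the ledge and sits flat and centred, and the latch is at 90° over the lid; I didn't touch the timer, beaker or tape roll.

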